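# Mount inlaid blanks in carriers and lock them in the burnishing jig

### The arm

A 7-joint arm with a two-finger parallel gripper is mounted at the origin on the work surface. World frame = base frame: x ahead of the robot, y to its left, z up, the work surface at z = 0. Lengths are in m, angles in rad, forces in N, time in s.
With the tool pointing down it reaches from about 0.425 to 0.875 m from the base axis. Payload 8.4 kg.
Tool frame: the origin (TCP) lies on the mounting face of the last link; the fingertips stand 173 mm ahead of it and the grasp point (between the pads) lies 155 mm ahead of it; z points along the fingers, y is the line along which they close (so a half turn about z gives the same grasp; the last joint's range is limited). The gripper opens to 85 mm and grips with 20 to 120 N. Pads are 22 mm wide; open, the fingers measure 114 mm over their backs; the gripper's body (76 mm by 85 mm) begins 54 mm behind the grasp point. The pads swing forward as they close: fully open they stand 13 mm farther back than shut.
Start: joints at [-1.293, 0.333, 0.04, 1.465, -0.013, 1.343, -0.059], TCP at [0.239, 0.604, 0.405] pointing down, gripper open.
Joint ranges: [-2.58, 2.58], [-0.38, 2.09], [-1.3, 1.39], [0.25, 2.4], [-1.5, 4.64], [0.08, 2.09], [-2.65, 2.65]. Speed limits (rad/s): [2.22, 2.22, 2.79, 2.79, 3.14, 3.14, 3.14].

### API

Orientations are given as a rotation vector (axis times angle).
In Python, from rig import monitor, vision, workorder gives the robot as it stands.
- The arm moves only by the tool arm_command, never from a script. Its argument "rows" is a list that holds one entry, the list of rows, each a list of 7 numbers: the shift along the tool's x, y, z in units of 60 mm (1.0 is 60 mm), then the turn, a rotation vector about the tool's x, y, z in units of 6 degrees (1.0 is 6 degrees), then the finger opening in mm, from 0 to 85.4. A call has 1 to 8 rows; each row is the pose to reach, as a shift and turn from the pose commanded when the call began, along the tool's axes at that moment; what a row does not reach only later rows make up. A row lasts 1/8 s, in which the tool goes at most 62.5 mm and 10.7 degrees, less where a joint would pass 70% of its speed; a pose out of reach is approached as far as the arm can. A call with a gripper value outside its range is refused whole. The fingers move at their own pace and stop on an object; "newtons" is the grip in N (left out, the last holds). Time passes only in rows, so rows that repeat a pose let the fingers close. It gives the time, the measured TCP pose, the force, the opening and the grip force at its end, in the units of the state.
- monitor.observe(): the state, without advancing time (a new reading comes with each control period).
- vision.camera(name): name is "side" or "top" or "wrist"; returns (picture, depth): 480x640x3 uint8, blue, green, red; 480x640 float32, m along the optical axis (not along the pixel's ray), 0 where there is no reading.
- vision.camera_params(name): a dict with "fx", "fy", "cx", "cy" (pixels), "origin" and "orientation" of the camera in the world. Camera axes: x right, y up, looking along -z (the intrinsics and any distortion apply to the point x, -y, -z); pixel columns grow to the right and rows downward; lengths in m; the calibration is good to about 2 mm. The wrist camera is an equidistant fisheye: a pixel r from the principal point sees the ray r / f radians off the axis. A picture is of the moment at which its call begins: read the wrist's pose just before it. camera_params takes no time and is no camera call; for the wrist camera it gives the pose at the moment of the call.
- workorder.close_job(): hands the job in; it is judged then, once.
The state is a dict: "t": time; "q": joint angles; "dq": joint speeds; "tau": joint torques, N m; "eef_pos": TCP position; "eef_rot": TCP orientation; "wrist_force": force on the tool from outside, world axes, zero at the start; "moment": the same for the moment, N m; "opening": finger opening in m; "grasp_force": force on a finger pad.
Only numpy, scipy, OpenCV 4.12 (cv2) and the standard library are available. Lean on these libraries where they do the work, as an engineer would, in place of code of your own. Each camera call takes 0.05 s, during which the arm holds its last target. There are 200 camera calls.

### The job

Two or three inlaid lacquer blanks lie on the bench. First, with the carriers still out on the bench, set each blank fully down, inlay up, in the bamboo carrier whose recess has its shape; when all are mounted, pull the jig's sprung locking comb out to its stop, carry each carrier with its blank as one unit into a free bay, tab towards the open side away from the comb and seated flat on the bay's floor, and then push the comb fully home over them. A carrier with no blank to hold is not needed; leave the other things on the bench where they are.

Things in the scene. Friction and masses are not known exactly. Their poses are not given: they have to be found in the camera images.
- jig: Dark wooden burnishing jig fixed to the bench: block 130 (x) x 206 (y) x 18 mm high, origin under its centre, z up, -x side roughly towards the robot. Three bays side by side along y, each 95 (x) x 49 (y) mm, floor 8 mm above the bench. A steel locking comb slides along y over its +x edge; its bar and bridges reach 37 mm above the bench.
- bay1 (a point): Centre of the floor of bay 1 (y = -66 mm in the jig, 66 mm between bays), axes as the jig's. A seated carrier has its origin here and its axes along these: tab on the -x (robot) side, plain end at +x under the comb's tooth. Bays are 10 mm deep; a seated carrier's plate stands 4 mm out.
- bay2 (a point): Centre of the floor of bay 2 (y = 0 mm in the jig, 66 mm between bays), axes as the jig's. A seated carrier has its origin here and its axes along these: tab on the -x (robot) side, plain end at +x under the comb's tooth. Bays are 10 mm deep; a seated carrier's plate stands 4 mm out.
- bay3 (a point): Centre of the floor of bay 3 (y = 66 mm in the jig, 66 mm between bays), axes as the jig's. A seated carrier has its origin here and its axes along these: tab on the -x (robot) side, plain end at +x under the comb's tooth. Bays are 10 mm deep; a seated carrier's plate stands 4 mm out.
- comb (a joint): Locking comb, slide in m along jig +y. 0 = home: a 12 mm wide tooth over the middle of each bay at its +x end, 3 mm above a seated carrier plate (teeth reach 12 mm over it); 0.033 = at its stop, teeth over the fences, bays free. Spring pulls home 1.4 to 3.7 N; guide friction 5.5 N holds it where left (pull 7 to 10 N, push home 2 to 5 N). Starts 0 to 6 mm out.
- comb_knob (a point): Centre of the top of the comb's wooden knob: an upright block 16 (jig x) x 14 (jig y) mm standing from 33 to 69 mm above the bench at the comb's +y end; moves with the comb. Axes as the jig's; with the comb home it is at x = 59, y = 128 mm in the jig.
- carrier_oblong: Bamboo carrier: plate 92 (x) x 46 (y) x 14 mm, origin under its centre, z up, loose, 90 g. Finger tab 20 (x) x 14 (y) mm at x = -35 mm reaches up to 44 mm: lift by it, level, the blank rides loose. Recess centred at x = +6 mm, an oblong 41 (x) x 25 (y) mm, 1.5 mm wider than its blank all round, 8 mm deep (floor 6 mm above the underside).
- carrier_square: Bamboo carrier: plate 92 (x) x 46 (y) x 14 mm, origin under its centre, z up, loose, 90 g. Finger tab 20 (x) x 14 (y) mm at x = -35 mm reaches up to 44 mm: lift by it, level, the blank rides loose. Recess centred at x = +6 mm, a 32 x 32 mm square, sides along x and y, 1.5 mm wider than its blank all round, 8 mm deep (floor 6 mm above the underside).
- carrier_round: Bamboo carrier: plate 92 (x) x 46 (y) x 14 mm, origin under its centre, z up, loose, 90 g. Finger tab 20 (x) x 14 (y) mm at x = -35 mm reaches up to 44 mm: lift by it, level, the blank rides loose. Recess centred at x = +6 mm, round, 37 mm across, 1.5 mm wider than its blank all round, 8 mm deep (floor 6 mm above the underside).
- blank_oblong: Dark lacquered wooden blank with white shell inlay on top: an oblong 38 (x) x 22 (y) mm, 20 mm thick. Origin: centre of its underside, z up, x along the 38 mm length. Loose, about 30 g. Home in its carrier its underside is 6 mm above the carrier's underside and its top stands 12 mm above the carrier's plate. It may be absent.
- blank_square: Dark lacquered wooden blank with white shell inlay on top: a 29 x 29 mm square, 20 mm thick. Origin: centre of its underside, z up, x and y along the sides. Loose, about 30 g. Home in its carrier its underside is 6 mm above the carrier's underside and its top stands 12 mm above the carrier's plate. It may be absent.
- blank_round: Dark lacquered wooden blank with white shell inlay on top: a disc 34 mm across, 20 mm thick. Origin: centre of its underside, z up. Loose, about 30 g. Home in its carrier its underside is 6 mm above the carrier's underside and its top stands 12 mm above the carrier's plate. It may be absent.
- canister: Bystander: glass screw-top canister of shell offcuts, 82 mm across, 117 mm high, upright; origin under its centre.
- bowl: Bystander: brown lacquered bowl upside down, 124 mm across, 60 mm high; origin under its centre.
- mallet: Bystander: wooden mallet lying flat, head 40 x 70 mm, handle 160 mm to -x; origin under the head.
- try_square: Bystander: steel try square lying flat, stock 120 mm, blade 160 mm; origin under the middle of the stock.
- paddle: Bystander: flat bamboo burnishing paddle 220 x 45 x 7 mm; origin under its middle.
- dish: Bystander: small white dish, 64 mm across, 18 mm high; origin under its centre.
- brush: Bystander: brush lying flat; origin under its middle.
There are look-alikes about, which are no part of the job. What is shaped like the carrier_square but blue is not meant.

How it is judged:
By the outcome, as a careful person would: the job done as asked, in the order asked, and still so for the second after the job is handed in, with the robot touching nothing.
Of blank_oblong, blank_square, blank_round only 2 to 3 are there at a start; the rules pass over those that are not, and their reading is None.
At some moment in a run one of blank_oblong, blank_square, blank_round, carrier_oblong, carrier_square, carrier_round may be knocked a few centimetres aside while the robot is not near it.
Once in a run the grip may slacken for a moment while it holds something.
It also fails if it takes over 210 s, if anything falls off the work surface, if the arm or the gripper's body presses on something with over 40 N, if the wrist force passes 120 N, or if a joint passes its speed limit or range.

## Working session

There is one attempt and no reset: what is moved stays moved. The work goes in short steps, Python scripts to look and compute and a tool call to move; the robot and the scene stay as the last step left them, time stands still between calls to the robot, and variables do not carry over. Pictures are saved under pics/ and viewed, at most 14 in all, crops included, and the job is handed in when it is done.

Besides the shell and the picture viewer there is one more tool, called after "Call:" in YAML: its name, and indented under it one key for each argument. arm_command: Moves the arm, as the interface text tells. Its arguments: {"type":"object","properties":{"rows":{"type":"array"},"newtons":{"type":"number"}},"required":["rows"]}

```bash
ls; mkdir -p pics; cat > h.py <<'E'
import numpy as np,cv2
from scipy.spatial.transform import Rotation as R
from rig import monitor,vision,workorder
def snap(n,f):
    p=vision.camera_params(n);im,d=vision.camera(n);cv2.imwrite(f'pics/{f}.png',im);np.savez(f'pics/{f}.npz',im=im,d=d,p=np.array(p,dtype=object));return im,d,p
def load(f):
    z=np.load(f'pics/{f}.npz',allow_pickle=True);return z['im'],z['d'],z['p'].item()
def rot(o):
    o=np.array(o,float)
    return o if o.shape==(3,3) else (R.from_rotvec(o).as_matrix() if o.size==3 else R.from_quat(o).as_matrix())
def cloud(d,p):
    v,u=np.mgrid[:480,:640];c=np.stack([(u-p['cx'])/p['fx']*d,-(v-p['cy'])/p['fy']*d,-d],-1)
    return c@rot(p['orientation']).T+np.array(p['origin'])
def onplane(u,v,z,p):
    r=rot(p['orientation'])@np.array([(u-p['cx'])/p['fx'],-(v-p['cy'])/p['fy'],-1]);o=np.array(p['origin']);return o+r*(z-o[2])/r[2]
E
python3 - <<'E'
from h import *
s=monitor.observe();print(s)
for n in('top','side'):
    im,d,p=snap(n,n+'0');print(n,p,(d>0).mean())
print(vision.camera_params('wrist'))
E
```

```text
pics
{'t': 0.0, 'q': array([-1.29319153,  0.33391335,  0.0398877 ,  1.46627656, -0.01339668,
        1.34330926, -0.05846595]), 'dq': array([ 0.00010096, -0.00011634,  0.00119347,  0.00051993,  0.00235406,
       -0.00245449, -0.00132359]), 'tau': array([-5.80546875e-04, -6.58547115e+01,  1.36508748e+00, -4.05565238e+01,
        1.67436007e-02,  1.21849752e-02, -3.20677952e-05]), 'eef_pos': array([0.23911972, 0.60422677, 0.40381707]), 'eef_rot': array([-5.88345846e-01, -3.08581540e+00,  2.55941306e-03]), 'wrist_force': array([ 1.19043071, -0.27938393, -1.67788193]), 'moment': array([0.00826523, 0.03929496, 0.04517194]), 'grasp_force': 0.0, 'opening': 0.0856144508216983}
top {'fx': 459.1794732364751, 'fy': 459.1794732364751, 'cx': 321.1769641912926, 'cy': 234.87877033221443, 'origin': array([0.53403621, 0.03686887, 1.14978416]), 'orientation': array([ 0.00631916, -0.05083632, -1.55334947])} 0.99609375
side {'fx': 534.8968618272778, 'fy': 534.8968618272778, 'cx': 326.4773549220217, 'cy': 232.42790428299895, 'origin': array([ 0.02210111, -0.72760961,  0.75436466]), 'orientation': array([ 0.92194261, -0.29050461, -0.60853309])} 0.996015625
{'fx': 371.64829954431775, 'fy': 371.64829954431775, 'cx': 322.30825924169335, 'cy': 235.92818986553837, 'origin': array([0.17155723, 0.63009532, 0.37302975]), 'orientation': array([-0.25348154, -0.17093731,  1.18636008])}
```

View pics/top0.png

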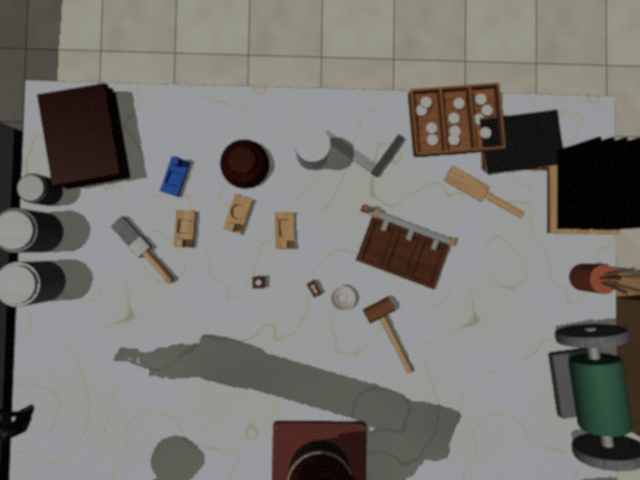

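View pics/side0.png

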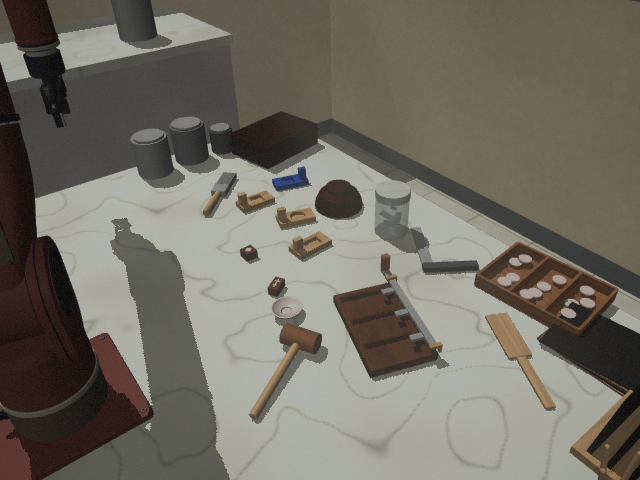

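The top view shows carriers at (185,228), (238,213) and (285,230), with the blue look-alike at (175,176). The blanks are at (259,282) and (314,288). The jig is at (405,247), with the comb knob at (366,210). I'll enlarge this area to tell the carriers and blanks apart.

```bash
python3 - <<'E'
from h import *
im,d,p=load('top0')
c=cv2.resize(im[185:310,155:355],None,fx=4,fy=4,interpolation=cv2.INTER_CUBIC);cv2.imwrite('pics/c1.png',c)
P=cloud(d,p)
for n,(u,v) in dict(sq=(259,282),ob=(314,288),table=(300,260),c1=(185,240),knob=(366,210),jig=(370,230)).items(): print(n,P[v,u].round(4))
# top-height maps
z=P[...,2]
reg=np.zeros(z.shape,bool);reg[150:310,150:470]=1
m=((z>0.010)&reg).astype(np.uint8)
n,l,st,ce=cv2.connectedComponentsWithStats(m)
for i in range(1,n):
    if st[i,4]>25:
        q=P[l==i];print(st[i],q.mean(0).round(3),q[:,2].max().round(3),np.percentile(q[:,2],50).round(4))
E
```

```text
sq [0.4575 0.1554 0.0181]
ob [0.4449 0.0205 0.0198]
table [ 0.5125  0.0565 -0.0027]
c1 [0.557  0.3357 0.0266]
knob [ 0.6347 -0.0989  0.0669]
jig [ 0.5899 -0.1157  0.0176]
[ 220  150   50   38 1560] [0.735 0.193 0.05 ] 1.15 0.046
[296 150  34  20 517] [0.75  0.031 0.098] 1.15 0.1139
[370 150  26  27 232] [ 0.76  -0.145  0.019] 1.15 0.0139
[414 150  56   6 205] [ 0.783 -0.278  0.042] 1.15 0.0276
[160 156  30  41 534] [0.715 0.364 0.03 ] 1.15 0.0139
[223 193  30  41 507] [0.623 0.211 0.023] 1.15 0.0139
[ 356  204   99   85 2553] [ 0.556 -0.199  0.028] 1.15 0.0182
[174 209  22  39 528] [0.584 0.34  0.021] 1.15 0.0137
[275 211  20  38 498] [0.585 0.096 0.023] 1.15 0.0137
[150 252  24  31 256] [0.487 0.393 0.026] 1.15 0.0173
[253 276  13  12 145] [0.46  0.155 0.035] 1.15 0.0192
[307 280  15  17 143] [0.446 0.021 0.027] 1.15 0.0191
[331 285  25  25 318] [ 0.423 -0.051  0.018] 1.15 0.0143
[363 296  32  14 250] [ 0.409 -0.141  0.047] 1.15 0.0342
```

View pics/c1.png

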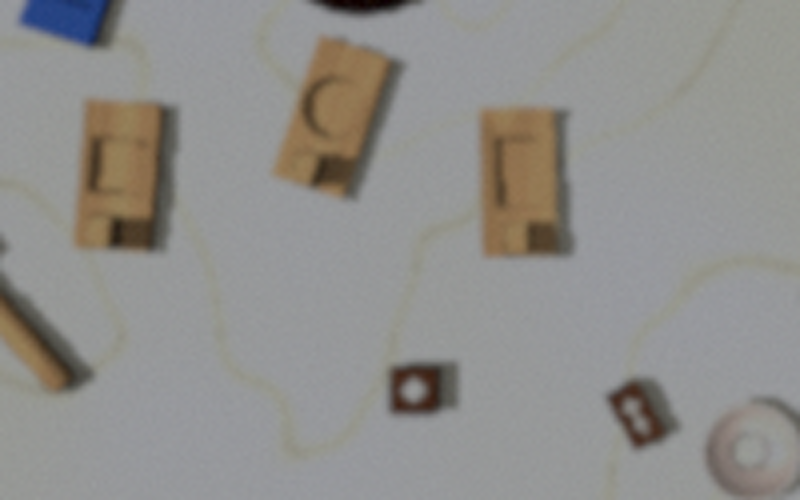

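Candidates for carrier_square are the bamboo one at (185,228) and the blue one at (175,176), so I choose the bamboo. carrier_oblong is at (285,230). carrier_round at (238,213) isn't needed because there is no round blank. The blanks are square (259,282) and oblong (314,288), both inlay up.

```bash
cat >> h.py <<'E'
def rect(P,c,rad,zlo,zhi,dz=0):
    z=P[...,2]+dz
    m=(z>zlo)&(z<zhi)&(np.hypot(P[...,0]-c[0],P[...,1]-c[1])<rad)
    q=P[m][:,:2].astype(np.float32)
    (cx,cy),(w,h),a=cv2.minAreaRect(q*1000)
    if w<h: w,h,a=h,w,a+90
    return np.array([cx,cy]).round(1),round(w,1),round(h,1),round((a+90)%180-90,1),len(q)   # mm, long, short, angle of long axis
def plan(gp,ya,off=0.155):
    """grasp point target world, tool-y angle deg (mod 180) -> shift (60mm units) and turn (6deg units)"""
    s=monitor.observe();T=R.from_rotvec(s['eef_rot']);M=T.as_matrix()
    best=None
    for a in (ya,ya+180):
        t=np.radians(a);y=np.array([np.cos(t),np.sin(t),0]);z=np.array([0,0,-1.]);x=np.cross(y,z)
        D=np.stack([x,y,z],1);rv=R.from_matrix(M.T@D).as_rotvec()
        if best is None or np.linalg.norm(rv)<np.linalg.norm(best[1]): best=(D,rv)
    tcp=np.array(gp)-best[0][:,2]*off
    sh=M.T@(tcp-s['eef_pos'])
    print('shift',(sh/.06).round(3),'turn',(np.degrees(best[1])/6).round(3),'q7',s['q'][6].round(2))
def st():
    s=monitor.observe();M=R.from_rotvec(s['eef_rot']).as_matrix()
    print('t',round(s['t'],2),'gp',(s['eef_pos']+M[:,2]*.155).round(4),'yang',np.degrees(np.arctan2(M[1,1],M[0,1])).round(2),'tilt',np.degrees(np.arccos(-M[2,2])).round(2),'F',s['wrist_force'].round(1),'op',s['opening'].round(4),'g',s['grasp_force'].round(1))
E
python3 - <<'E'
from h import *
im,d,p=load('top0');P=cloud(d,p)
for n,c,r,lo,hi in [('sq',(.458,.155),.035,.010,.025),('ob',(.446,.021),.035,.01,.025),('csq',(.58,.34),.06,.007,.018),('cob',(.585,.096),.06,.007,.018),('crd',(.623,.211),.06,.007,.018),('jig',(.556,-.2),.14,.011,.022)]:
    print(n,*rect(P,c,r,lo,hi))
for c in [(.58,.34),(.585,.096),(.635,-.099)]:
    m=(P[...,2]>.036)&(P[...,2]<.08)&(np.hypot(P[...,0]-c[0],P[...,1]-c[1])<.06);q=P[m];print('tab',q.mean(0).round(4) if len(q) else 0,len(q))
s=monitor.observe();p=vision.camera_params('wrist');M=R.from_rotvec(s['eef_rot']).as_matrix()
print('cam in tool',M.T@(p['origin']-s['eef_pos']),(M.T@rot(p['orientation'])).round(3))
st();plan((.458,.155,.17),90)
E
```

```text
sq [458.7 156.5] 27.6 27.3 -89.0 143
ob [444.7  20.8] 38.1 22.0 30.7 141
csq [586.5 342. ] 91.9 47.2 -3.3 528
cob [587.   96.3] 92.2 46.0 3.0 512
crd [625.4 212.1] 91.7 47.2 -17.4 509
jig [ 537.2 -199. ] 206.9 118.3 70.4 1727
tab [0.5518 0.3436 0.0428] 55
tab [0.552  0.0936 0.0429] 45
tab [ 0.637  -0.1085  0.0542] 83
cam in tool [ 0.07233227 -0.00078535  0.03088031] [[ 0.001  0.959  0.284]
 [ 1.    -0.001 -0.   ]
 [-0.     0.284 -0.959]]Traceback (most recent call last):
  File "<stdin>", line 9, in <module>
  File "h.py", line 36, in st
    print('t',round(s['t'],2),'gp',(s['eef_pos']+M[:,2]*.155).round(4),'yang',np.degrees(np.arctan2(M[1,1],M[0,1])).round(2),'tilt',np.degrees(np.arccos(-M[2,2])).round(2),'F',s['wrist_force'].round(1),'op',s['opening'].round(4),'g',s['grasp_force'].round(1))
                                                                                                                                                                                                               ^^^^^^^^^^^^^^^^^^
AttributeError: 'float' object has no attribute 'round'
```

```bash
sed -i "s/s\['opening'\].round(4),'g',s\['grasp_force'\].round(1)/round(s['opening'],4),'g',round(float(s['grasp_force']),1)/" h.py
python3 - <<'E'
from h import *
st();plan((.459,.1565,.15),90)
E
```

```text
t 0.1 gp [0.2391 0.604  0.2489] yang 68.41 tilt 0.08 F [-0.1  0.4 -0.3] op 0.0851 g 0.0
shift [-6.153 -5.588  1.657] turn [-1.400e-02 -1.000e-03 -3.598e+00] q7 -0.06
```

Call:
arm_command:
  rows:
    - [[-6.15, -5.59, 1.65, 0, 0, -3.6, 60], [-6.15, -5.59, 1.65, 0, 0, -3.6, 60], [-6.15, -5.59, 1.65, 0, 0, -3.6, 60], [-6.15, -5.59, 1.65, 0, 0, -3.6, 60], [-6.15, -5.59, 1.65, 0, 0, -3.6, 60], [-6.15, -5.59, 1.65, 0, 0, -3.6, 60], [-6.15, -5.59, 1.65, 0, 0, -3.6, 60], [-6.15, -5.59, 1.65, 0, 0, -3.6, 60]]
  newtons: 40

```text
t: 1.1
eef_pos: [0.4556, 0.1622, 0.307]
eef_rot: [-0.0, 3.141, 0.0]
wrist_force: [0.9, 0.2, 0.4]
opening: 0.0597
grasp_force: 0.0
```

```bash
python3 - <<'E'
from h import *
st();plan((.459,.1565,.15),90)
E
```

```text
t 1.1 gp [0.4556 0.1622 0.152 ] yang 90.02 tilt 0.02 F [0.9 0.2 0.4] op 0.0597 g 0.0
shift [-0.056 -0.094  0.033] turn [0.003 0.001 0.003] q7 1.16
```

```bash
cat >> h.py <<'E'
def wcloud(d,p):
    v,u=np.mgrid[:480,:640];x=(u-p['cx'])/p['fx'];y=(v-p['cy'])/p['fy'];r=np.hypot(x,y)+1e-9;k=np.tan(np.minimum(r,1.4))/r
    return np.stack([x*k*d,-y*k*d,-d],-1)@rot(p['orientation']).T+np.array(p['origin'])
E
python3 - <<'E'
from h import *
im,d,p=snap('wrist','w1');P=wcloud(d,p)
m=(np.hypot(P[...,0]-.458,P[...,1]-.155)<.06)&(P[...,2]<.05);z=P[...,2][m];print(np.histogram(z,bins=np.arange(-.01,.05,.003)))
for lo,hi in((.008,.03),(.012,.03),(.016,.03)):print(rect(P,(.458,.155),.035,lo,hi))
E
```

```text
(array([    0,     0,  1474, 14650,    50,    35,    46,    35,    40,
         816,   742,     0,     0,     0,     0,     0,     0,     0,
           0]), array([-0.01 , -0.007, -0.004, -0.001,  0.002,  0.005,  0.008,  0.011,
        0.014,  0.017,  0.02 ,  0.023,  0.026,  0.029,  0.032,  0.035,
        0.038,  0.041,  0.044,  0.047]))
(array([454.6, 156.4]), 29.4, 29.0, 0.3, 1679)
(array([454.9, 156.3]), 29.0, 28.9, 1.2, 1622)
(array([454.9, 156.3]), 29.0, 28.9, 1.2, 1572)
```

View pics/w1.png

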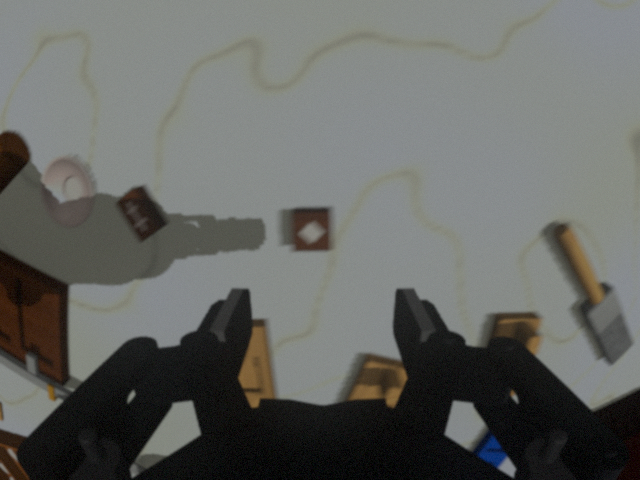

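The wrist view shows the square blank at (312,230) and the oblong at (142,213). The wrist depth gives 29.0 x 28.9 mm for the square, which matches the stated size. I'll descend and grasp it.

```bash
python3 - <<'E'
from h import *
plan((.455,.1564,.027),90.8)
E
```

```text
shift [0.052 0.044 2.061] turn [-0.035 -0.001 -0.207] q7 1.17
```

```bash
python3 - <<'E'
from h import *
st()
E
```

```text
t 1.15 gp [0.4581 0.1536 0.1507] yang 89.56 tilt 0.21 F [ 1.9 -8.3 -1.5] op 0.06 g 0.0
```

Call:
arm_command:
  rows:
    - [[0, 0, 0.5, 0, 0, -0.15, 50], [0, 0, 1.0, 0, 0, -0.15, 50], [0, 0, 1.0, 0, 0, -0.15, 50], [0, 0, 1.0, 0, 0, -0.15, 50]]

```text
t: 1.65
eef_pos: [0.4555, 0.1643, 0.2482]
eef_rot: [-0.025, 3.141, 0.0]
wrist_force: [1.4, 1.1, 0.3]
opening: 0.0498
grasp_force: 0.0
```

```bash
python3 - <<'E'
from h import *
st();im,d,p=snap('wrist','w2');P=wcloud(d,p)
st();print(rect(P,(.456,.156),.035,.012,.03))
plan((.455,.1564,.027),90.8)
E
```

```text
t 1.65 gp [0.4556 0.1643 0.0932] yang 90.91 tilt 0.03 F [1.4 1.1 0.3] op 0.0498 g 0.0
t 1.7 gp [0.4559 0.1645 0.0936] yang 90.92 tilt 0.09 F [ 0.1 -0.   0.7] op 0.0499 g 0.0
(array([454.7, 156.2]), 29.2, 28.6, 1.0, 2574)
shift [ 0.015 -0.134  1.109] turn [0.007 0.013 0.02 ] q7 1.2
```

Call:
arm_command:
  rows:
    - [[0.015, -0.13, 0.5, 0, 0, 0, 50], [0.015, -0.13, 1.0, 0, 0, 0, 50], [0.015, -0.13, 1.1, 0, 0, 0, 50], [0.015, -0.13, 1.1, 0, 0, 0, 50], [0.015, -0.13, 1.1, 0, 0, 0, 50]]

```text
t: 2.33
eef_pos: [0.4551, 0.1567, 0.1827]
eef_rot: [-0.025, 3.14, 0.002]
wrist_force: [-0.4, 0.9, 0.1]
opening: 0.0501
grasp_force: 0.0
```

```bash
python3 - <<'E'
from h import *
st();plan((.455,.1564,.027),90.8)
E
```

```text
t 2.33 gp [0.4554 0.1568 0.0277] yang 90.92 tilt 0.12 F [-0.4  0.9  0.1] op 0.0501 g 0.0
shift [ 0.002 -0.004  0.011] turn [0.01  0.017 0.019] q7 1.26
```

Now I'll close on it and lift.

Call:
arm_command:
  rows:
    - [[0, 0, 0, 0, 0, 0, 0], [0, 0, 0, 0, 0, 0, 0], [0, 0, 0, 0, 0, 0, 0], [0, 0, 0, 0, 0, 0, 0], [0, 0, -0.3, 0, 0, 0, 0], [0, 0, -0.7, 0, 0, 0, 0], [0, 0, -1.1, 0, 0, 0, 0], [0, 0, -1.1, 0, 0, 0, 0]]
  newtons: 40

```text
t: 3.32
eef_pos: [0.4552, 0.1566, 0.2492]
eef_rot: [-0.025, 3.138, 0.003]
wrist_force: [-0.1, 0.7, -0.7]
opening: 0.028
grasp_force: 39.9
```

```bash
python3 - <<'E'
from h import *
st();im,d,p=snap('wrist','w3');P=wcloud(d,p);s=monitor.observe()
g=s['eef_pos'][:2]
print(g,P[...,2][(np.hypot(P[...,0]-.455,P[...,1]-.156)<.02)&(P[...,2]<.15)].min())
print([ (lo,rect(P,g,.03,lo,lo+.01)) for lo in (.078,.082,.086)])
top=load('top0');_,d0,p0=top
im,d,p=snap('top','top1');P=cloud(d,p)
for n,c,r,lo,hi in [('csq',(.58,.34),.06,.007,.018),('cob',(.585,.096),.06,.007,.018)]: print(n,*rect(P,c,r,lo,hi))
plan((.590,.342,.1),90-3)
E
```

```text
t 3.33 gp [0.4557 0.1569 0.0942] yang 90.91 tilt 0.22 F [-0.1  0.7 -0.7] op 0.028 g 39.9
[0.45468206 0.15645247] -0.0020754730650377196
[(0.078, (array([455.5, 156.4]), 54.2, 29.9, -89.4, 5257)), (0.082, (array([455.5, 156.6]), 54.9, 29.7, -88.7, 5345)), (0.086, (array([455.5, 156.3]), 55.3, 29.4, -89.4, 4870))]
csq [586.5 342.1] 92.1 47.2 -2.9 515
cob [586.9 100.5] 92.4 54.1 2.9 530
shift [-2.31   3.059 -0.129] turn [0.003 0.001 0.652] q7 1.22
```

View pics/w3.png

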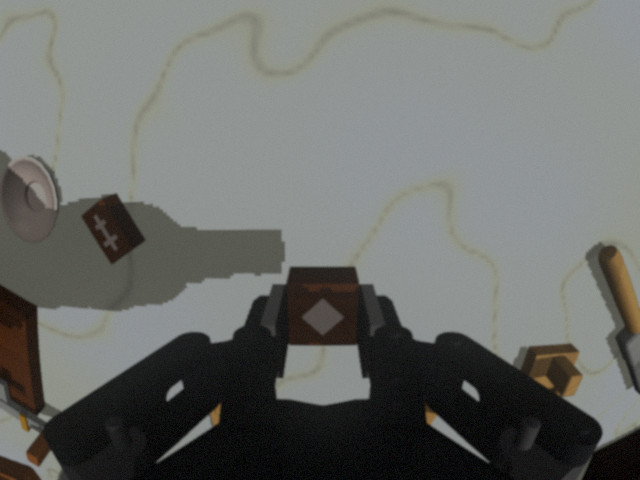

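The blank is gripped squarely and centred between the pads at (322,305). I'll move it over carrier_square.

Call:
arm_command:
  rows:
    - [[-0.4, 0.5, -0.13, 0, 0, 0.2, 0], [-0.9, 1.1, -0.13, 0, 0, 0.4, 0], [-1.4, 1.7, -0.13, 0, 0, 0.65, 0], [-1.8, 2.3, -0.13, 0, 0, 0.65, 0], [-2.1, 2.8, -0.13, 0, 0, 0.65, 0], [-2.3, 3.06, -0.13, 0, 0, 0.65, 0], [-2.3, 3.06, -0.13, 0, 0, 0.65, 0], [-2.3, 3.06, -0.13, 0, 0, 0.65, 0]]

```text
t: 4.42
eef_pos: [0.5892, 0.341, 0.2541]
eef_rot: [-0.083, -3.139, 0.002]
wrist_force: [0.3, -0.3, -1.2]
opening: 0.0278
grasp_force: 39.9
```

```bash
python3 - <<'E'
from h import *
st();im,d,p=snap('wrist','w4');P=wcloud(d,p);st()
m=(np.hypot(P[...,0]-.586,P[...,1]-.342)<.07)&(P[...,2]<.05);print(np.histogram(P[...,2][m],bins=np.arange(-.006,.05,.002)))
print(rect(P,(.586,.342),.06,.009,.017), rect(P,(.55,.343),.02,.038,.05))
E
```

```text
t 4.42 gp [0.589  0.3408 0.0991] yang 86.96 tilt 0.12 F [ 0.3 -0.3 -1.2] op 0.0278 g 39.9
t 4.47 gp [0.5891 0.3407 0.0995] yang 86.95 tilt 0.09 F [-0.2 -0.6 -0.5] op 0.0281 g 39.9
(array([    0,    37, 11192,  8844,    65,  1132,   886,    56,    63,
        2757,  1961,    10,    11,     3,    19,     3,     2,    20,
           1,    18,    11,    17,    27,    25,   651,   374,     1]), array([-0.006, -0.004, -0.002,  0.   ,  0.002,  0.004,  0.006,  0.008,
        0.01 ,  0.012,  0.014,  0.016,  0.018,  0.02 ,  0.022,  0.024,
        0.026,  0.028,  0.03 ,  0.032,  0.034,  0.036,  0.038,  0.04 ,
        0.042,  0.044,  0.046,  0.048]))
(array([572.9, 342.1]), 70.9, 46.5, -3.1, 4823) (array([548.1, 343.5]), 19.9, 13.5, -1.2, 1078)
```

View pics/w4.png

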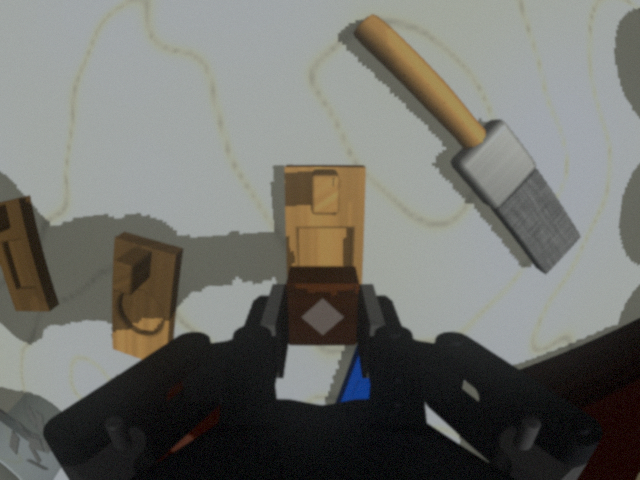

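The carrier tab is at (325,192), and the recess at (325,242) is partly behind the held blank. I'll check the recess edges directly.

```bash
python3 - <<'E'
from h import *
im,d,p=load('w4');P=wcloud(d,p)
a=np.radians(-3.1);c=np.array([.5832,.3416]);X=(P[...,0]-c[0])*np.cos(a)+(P[...,1]-c[1])*np.sin(a);Y=-(P[...,0]-c[0])*np.sin(a)+(P[...,1]-c[1])*np.cos(a)
m=(abs(X)<.05)&(abs(Y)<.022)&(P[...,2]>.003)&(P[...,2]<.0085)
print(np.percentile(X[m],[1,3,50,97,99])*1e3,np.percentile(Y[m],[1,3,50,97,99])*1e3,m.sum())
plan((.5892,.3414,.035),87)
E
```

```text
[-45.56876614  -7.65844941   3.93600164  16.05581242  16.5420276 ] [-16.304256   -15.6446612   -0.23517198  15.38656336  16.07876759] 2059
shift [-0.     0.01   1.075] turn [-0.011 -0.009 -0.008] q7 1.04
```

Call:
arm_command:
  rows:
    - [[0, 0.01, 0.4, 0, 0, 0, 0], [0, 0.01, 0.8, 0, 0, 0, 0], [0, 0.01, 0.9, 0, 0, 0, 0], [0, 0.01, 0.9, 0, 0, 0, 0], [0, 0.01, 0.9, 0, 0, 0, 0]]

```text
t: 5.1
eef_pos: [0.59, 0.3426, 0.2024]
eef_rot: [0.082, 3.139, 0.001]
wrist_force: [0.6, -0.1, -1.1]
opening: 0.0278
grasp_force: 39.9
```

```bash
python3 - <<'E'
from h import *
st();im,d,p=snap('wrist','w5');P=wcloud(d,p)
print(rect(P,(.55,.343),.02,.038,.05),rect(P,(.583,.342),.06,.009,.017))
plan((.5892,.3414,.035),87)
E
```

```text
t 5.1 gp [0.5902 0.3428 0.0474] yang 86.99 tilt 0.09 F [ 0.6 -0.1 -1.1] op 0.0278 g 39.9
(array([548.6, 343.6]), 20.1, 13.9, -3.8, 2105) (array([583.8, 341.6]), 92.7, 46.3, -3.2, 7707)
shift [ 0.012 -0.023  0.207] turn [0.01  0.014 0.001] q7 1.05
```

Call:
arm_command:
  rows:
    - [[0.007, -0.024, 0, 0, 0, 0, 0], [0.007, -0.024, 0.05, 0, 0, 0, 0], [0.007, -0.024, 0.1, 0, 0, 0, 0], [0.007, -0.024, 0.15, 0, 0, 0, 0], [0.007, -0.024, 0.19, 0, 0, 0, 0], [0.007, -0.024, 0.19, 0, 0, 0, 0]]

```text
t: 5.9
eef_pos: [0.589, 0.3412, 0.1894]
eef_rot: [-0.082, -3.14, 0.001]
wrist_force: [0.7, 0.4, -0.1]
opening: 0.0279
grasp_force: 39.9
```

```bash
python3 - <<'E'
from h import *
st();im,d,p=snap('wrist','w6');P=wcloud(d,p);st()
print(rect(P,(.55,.343),.02,.038,.05),rect(P,(.583,.342),.06,.009,.017))
E
```

```text
t 5.9 gp [0.5889 0.3412 0.0344] yang 87.01 tilt 0.03 F [ 0.7  0.4 -0.1] op 0.0279 g 39.9
t 5.95 gp [0.589  0.3412 0.0346] yang 87.01 tilt 0.01 F [ 1.  -0.8 -0.2] op 0.028 g 39.9
(array([548.4, 343.5]), 20.1, 13.8, -3.7, 2550) (array([583.9, 341.2]), 93.4, 46.5, -3.4, 9962)
```

It went in with no reaction force and the carrier didn't move. I'll release and rise.

Call:
arm_command:
  rows:
    - [[0, 0, 0, 0, 0, 0, 36], [0, 0, 0, 0, 0, 0, 45], [0, 0, 0, 0, 0, 0, 45], [0, 0, -0.5, 0, 0, 0, 45], [0, 0, -1.0, 0, 0, 0, 50], [0, 0, -1.5, 0, 0, 0, 50], [0, 0, -1.8, 0, 0, 0, 50], [0, 0, -1.8, 0, 0, 0, 50]]

```text
t: 6.95
eef_pos: [0.5894, 0.3414, 0.2989]
eef_rot: [0.082, 3.139, 0.002]
wrist_force: [-0.8, 0.3, -0.2]
opening: 0.05
grasp_force: 0.0
```

```bash
python3 - <<'E'
from h import *
st();im,d,p=snap('wrist','w7');P=wcloud(d,p)
print(rect(P,(.55,.343),.02,.038,.05),rect(P,(.583,.342),.06,.009,.017),rect(P,(.589,.341),.025,.02,.035))
m=np.hypot(P[...,0]-.589,P[...,1]-.341)<.01;print(P[...,2][m].mean(),P[...,2][m].std())
im,d,p=snap('top','top2');P=cloud(d,p)
for n,c,r,lo,hi in [('ob',(.446,.021),.04,.01,.025),('cob',(.585,.096),.06,.007,.018)]: print(n,*rect(P,c,r,lo,hi))
plan((.4417,.0207,.15),120.7)
E
```

```text
t 6.95 gp [0.5897 0.3416 0.1439] yang 87.01 tilt 0.13 F [-0.8  0.3 -0.2] op 0.05 g 0.0
(array([548.4, 343.7]), 19.4, 13.5, -3.4, 717) (array([583.6, 341.4]), 92.7, 46.4, -3.1, 5413) (array([588.7, 340.6]), 29.3, 28.4, -2.4, 1772)
0.067371310956713 0.0763344530120636
ob [444.7  20.9] 38.0 21.9 30.8 141
cob [587.   96.2] 92.1 45.8 3.0 523
shift [ 2.17  -5.462 -0.133] turn [-4.000e-03 -1.300e-02 -5.614e+00] q7 1.03
```

Call:
arm_command:
  rows:
    - [[2.17, -5.46, -0.13, 0, 0, -5.6, 45], [2.17, -5.46, -0.13, 0, 0, -5.6, 45], [2.17, -5.46, -0.13, 0, 0, -5.6, 45], [2.17, -5.46, -0.13, 0, 0, -5.6, 45], [2.17, -5.46, -0.13, 0, 0, -5.6, 45], [2.17, -5.46, -0.13, 0, 0, -5.6, 45], [2.17, -5.46, -0.13, 0, 0, -5.6, 45], [2.17, -5.46, -0.13, 0, 0, -5.6, 45]]

```text
t: 8.05
eef_pos: [0.4419, 0.0215, 0.305]
eef_rot: [0.83, -3.029, -0.0]
wrist_force: [0.8, -0.0, 0.1]
opening: 0.0453
grasp_force: 0.0
```

```bash
python3 - <<'E'
from h import *
im,d,p=load('w7');P=wcloud(d,p);m=(np.hypot(P[...,0]-.589,P[...,1]-.341)<.012)&(P[...,2]<.1);print('top z',np.median(P[...,2][m]))
for i in range(2): monitor.observe()
st();im,d,p=snap('wrist','w8');P=wcloud(d,p);st()
r=rect(P,(.443,.021),.035,.012,.03);print(r)
plan((r[0][0]/1e3,r[0][1]/1e3,.027),r[3]+90)
E
```

```text
top z 0.026032665156712445
t 8.05 gp [0.4418 0.0215 0.15  ] yang 120.63 tilt 0.04 F [ 0.8 -0.   0.1] op 0.0453 g 0.0
t 8.1 gp [0.442  0.0218 0.15  ] yang 120.68 tilt 0.04 F [-0.1  0.   0.5] op 0.0448 g 0.0
(array([441.3,  19.6]), 37.5, 21.9, 31.0, 1598)
shift [ 0.029 -0.026  2.051] turn [ 0.001 -0.007 -0.053] q7 1.95
```

Call:
arm_command:
  rows:
    - [[0.03, -0.026, 0.7, 0, 0, 0.05, 45], [0.03, -0.026, 1.4, 0, 0, 0.05, 45], [0.03, -0.026, 1.9, 0, 0, 0.05, 45], [0.03, -0.026, 2.04, 0, 0, 0.05, 45], [0.03, -0.026, 2.04, 0, 0, 0.05, 45], [0.03, -0.026, 2.04, 0, 0, 0.05, 45]]

```text
t: 8.85
eef_pos: [0.4419, 0.0189, 0.1842]
eef_rot: [-0.821, 3.031, -0.0]
wrist_force: [-0.2, -0.0, -0.2]
opening: 0.0448
grasp_force: 0.0
```

```bash
python3 - <<'E'
from h import *
st();plan((.4413,.0196,.0275),121)
E
```

```text
t 8.85 gp [0.4422 0.019  0.0292] yang 120.33 tilt 0.1 F [-0.2 -0.  -0.2] op 0.0448 g 0.0
shift [0.003 0.015 0.028] turn [-0.005  0.015 -0.111] q7 2.04
```

Call:
arm_command:
  rows:
    - [[0.003, 0.015, 0.025, 0, 0, -0.11, 45], [0.003, 0.015, 0.025, 0, 0, -0.11, 0], [0.003, 0.015, 0.025, 0, 0, -0.11, 0], [0.003, 0.015, 0.025, 0, 0, -0.11, 0], [0.003, 0.015, 0.025, 0, 0, -0.11, 0], [0.003, 0.015, 0.025, 0, 0, -0.11, 0], [0.003, 0.015, -0.5, 0, 0, -0.11, 0], [0.003, 0.015, -1.0, 0, 0, -0.11, 0]]

```text
t: 9.85
eef_pos: [0.4404, 0.0192, 0.244]
eef_rot: [0.838, -3.027, 0.0]
wrist_force: [0.4, 0.4, -0.5]
opening: 0.0208
grasp_force: 39.5
```

```bash
python3 - <<'E'
from h import *
st();plan((.593,.097,.1),93)
im,d,p=snap('wrist','w9');P=wcloud(d,p);s=monitor.observe()
M=R.from_rotvec(s['eef_rot']).as_matrix();L=(P-s['eef_pos'])@M   # tool frame
sel=(abs(L[...,1])<.008)&(abs(L[...,0])<.04)&(L[...,2]<.19)&(L[...,2]>.13)
print('blank tool x',np.percentile(L[...,0][sel],[1,50,99]),'z',np.percentile(L[...,2][sel],[2,50,98]))
E
```

```text
t 9.85 gp [0.4403 0.0191 0.089 ] yang 120.95 tilt 0.04 F [ 0.4  0.4 -0.5] op 0.0208 g 39.5
shift [-2.848 -0.196 -0.186] turn [-2.000e-03 -6.000e-03  4.659e+00] q7 1.99
blank tool x [-0.01741796  0.00641928  0.02021713] z [0.16453788 0.16589153 0.18185608]
```

Call:
arm_command:
  rows:
    - [[-0.4, 0, -0.18, 0, 0, 0.7, 0], [-0.9, -0.1, -0.18, 0, 0, 1.4, 0], [-1.4, -0.2, -0.18, 0, 0, 2.2, 0], [-2.0, -0.2, -0.18, 0, 0, 3.0, 0], [-2.5, -0.2, -0.18, 0, 0, 3.8, 0], [-2.85, -0.2, -0.18, 0, 0, 4.66, 0], [-2.85, -0.2, -0.18, 0, 0, 4.66, 0], [-2.85, -0.2, -0.18, 0, 0, 4.66, 0]]

```text
t: 10.9
eef_pos: [0.5928, 0.0964, 0.2537]
eef_rot: [0.084, -3.14, 0.001]
wrist_force: [-0.2, 0.1, -0.7]
opening: 0.0208
grasp_force: 39.5
```

```bash
cat >> h.py <<'E'
def inhand(P):
    s=monitor.observe();M=R.from_rotvec(s['eef_rot']).as_matrix();L=(P-s['eef_pos'])@M
    sel=(abs(L[...,1])<.009)&(abs(L[...,0])<.04)&(L[...,2]<.1685)&(L[...,2]>.155)
    q=L[sel];print('inhand',cv2.minAreaRect((q[:,:2]*1e3).astype(np.float32)),'z',np.percentile(q[:,2],[2,50,98]).round(4),len(q))
E
python3 - <<'E'
from h import *
im,d,p=load('w9');st();im,d,p=snap('wrist','w10');P=wcloud(d,p);inhand(P)
print(rect(P,(.552,.093),.025,.038,.05),rect(P,(.587,.096),.06,.009,.017))
E
```

```text
t 10.9 gp [0.5927 0.0963 0.0987] yang 93.07 tilt 0.06 F [-0.2  0.1 -0.7] op 0.0208 g 39.5
inhand ((-1.0909080505371094, 0.0047740936279296875), (38.755062103271484, 17.981658935546875), 0.030166301876306534) z [0.1613 0.1626 0.1667] 3824
(array([549.1,  93.8]), 20.0, 13.9, 2.6, 1133) (array([575.4,  95.1]), 74.3, 46.4, 2.6, 5259)
```

```bash
python3 - <<'E'
from h import *
plan((.5890,.0958,.045),92.8)
E
```

```text
shift [ 0.062 -0.005  0.897] turn [-0.002 -0.007  0.041] q7 1.52
```

Call:
arm_command:
  rows:
    - [[0.06, -0.005, 0.3, 0, 0, 0.04, 0], [0.06, -0.005, 0.6, 0, 0, 0.04, 0], [0.06, -0.005, 0.85, 0, 0, 0.04, 0], [0.06, -0.005, 0.87, 0, 0, 0.04, 0], [0.06, -0.005, 0.87, 0, 0, 0.04, 0], [0.06, -0.005, 0.87, 0, 0, 0.04, 0]]

```text
t: 11.7
eef_pos: [0.5901, 0.0965, 0.2023]
eef_rot: [-0.076, 3.14, 0.0]
wrist_force: [-0.2, -0.4, -0.4]
opening: 0.0207
grasp_force: 39.5
```

```bash
python3 - <<'E'
from h import *
st();im,d,p=snap('wrist','w11');P=wcloud(d,p);inhand(P);st()
print(rect(P,(.549,.094),.025,.038,.05),rect(P,(.584,.096),.06,.009,.0168))
a=np.radians(2.8);c=np.array([.5842,.0955]);X=(P[...,0]-c[0])*np.cos(a)+(P[...,1]-c[1])*np.sin(a);Y=-(P[...,0]-c[0])*np.sin(a)+(P[...,1]-c[1])*np.cos(a)
m=(abs(X)<.044)&(abs(Y)<.022)&(P[...,2]>.003)&(P[...,2]<.0085)
print(m.sum(),np.percentile(X[m],[1,3,50,97,99])*1e3,np.percentile(Y[m],[1,3,50,97,99])*1e3)
E
```

```text
t 11.7 gp [0.5903 0.0966 0.0473] yang 92.77 tilt 0.06 F [-0.2 -0.4 -0.4] op 0.0207 g 39.5
inhand ((9.87381362915039, 0.0018815994262695312), (60.24967575073242, 17.979158401489258), 0.013747758232057095) z [0.1578 0.1622 0.166 ] 4671
t 11.75 gp [0.5903 0.0966 0.0474] yang 92.77 tilt 0.06 F [ 0.6 -0.4 -0.3] op 0.0205 g 39.5
(array([556.5,  94.8]), 34.9, 17.6, 2.0, 2265) (array([584.7,  95.5]), 93.3, 46.5, 2.4, 6959)
777 [-12.70363172 -12.55758139  -9.18928645  -5.82538016  -4.06101504] [-12.68614219 -12.52496569  -0.41217397  11.89180702  12.63603658]
```

Call:
arm_command:
  rows:
    - [[0.017, -0.013, 0, 0, 0, 0, 0], [0.017, -0.013, 0.05, 0, 0, 0, 0], [0.017, -0.013, 0.1, 0, 0, 0, 0], [0.017, -0.013, 0.15, 0, 0, 0, 0], [0.017, -0.013, 0.2, 0, 0, 0, 0], [0.017, -0.013, 0.2, 0, 0, 0, 0]]

```text
t: 12.5
eef_pos: [0.5887, 0.0957, 0.1894]
eef_rot: [0.076, -3.14, 0.0]
wrist_force: [-0.1, -0.1, 0.5]
opening: 0.0206
grasp_force: 39.5
```

```bash
python3 - <<'E'
from h import *
st();im,d,p=snap('wrist','w12');P=wcloud(d,p);st()
print(rect(P,(.545,.094),.018,.038,.05),rect(P,(.584,.096),.06,.009,.0168))
E
```

```text
t 12.5 gp [0.5886 0.0956 0.0344] yang 92.77 tilt 0.04 F [-0.1 -0.1  0.5] op 0.0206 g 39.5
t 12.55 gp [0.5888 0.0957 0.0346] yang 92.77 tilt 0.02 F [-0.1 -0.4 -0.1] op 0.0207 g 39.5
(array([549.2,  93.9]), 20.5, 13.7, 2.2, 2516) (array([584.3,  95.4]), 93.2, 46.2, 2.8, 8588)
```

No resistance again, so I'll release, rise and check. Then I'll head for the knob.

Call:
arm_command:
  rows:
    - [[0, 0, 0, 0, 0, 0, 30], [0, 0, 0, 0, 0, 0, 40], [0, 0, 0, 0, 0, 0, 40], [0, 0, -0.5, 0, 0, 0, 40], [0, 0, -1.0, 0, 0, 0, 50], [0, 0, -1.5, 0, 0, 0, 50], [0, 0, -1.8, 0, 0, 0, 50], [0, 0, -1.8, 0, 0, 0, 50]]

```text
t: 13.55
eef_pos: [0.5892, 0.0958, 0.2988]
eef_rot: [-0.076, 3.139, 0.001]
wrist_force: [-0.2, 0.6, -0.4]
opening: 0.0498
grasp_force: 0.0
```

```bash
python3 - <<'E'
from h import *
st();im,d,p=snap('wrist','w13');P=wcloud(d,p)
print(rect(P,(.5905,.0958),.026,.02,.032),rect(P,(.584,.096),.06,.009,.0168))
m=(np.hypot(P[...,0]-.5905,P[...,1]-.0958)<.01)&(P[...,2]<.1);print('top z',np.median(P[...,2][m]))
im,d,p=snap('top','top3');P=cloud(d,p)
for n,c,r,lo,hi in [('csq',(.585,.34),.06,.007,.018),('cob',(.585,.096),.06,.007,.018),('jig',(.556,-.2),.14,.011,.022)]: print(n,*rect(P,c,r,lo,hi))
m=(P[...,2]>.055)&(P[...,2]<.08)&(np.hypot(P[...,0]-.635,P[...,1]+.1)<.04);print('knob',P[m].mean(0),m.sum())
cv2.imwrite('pics/c2.png',cv2.resize(im[190:300,340:470],None,fx=5,fy=5,interpolation=cv2.INTER_CUBIC))
E
```

```text
t 13.55 gp [0.5895 0.0959 0.1438] yang 92.78 tilt 0.13 F [-0.2  0.6 -0.4] op 0.0498 g 0.0
(array([590.1,  94.8]), 38.1, 21.5, 3.4, 1728) (array([584. ,  95.5]), 92.6, 45.8, 2.5, 5343)
top z 0.026078909546471546
csq [586.6 342.4] 92.0 48.0 -3.3 487
cob [0. 0.] 0.0 0.0 0.0 0
jig [ 511.5 -192.1] 214.5 185.5 75.6 1745
knob [ 0.64114544 -0.09738086  0.06670111] 46
```

View pics/c2.png

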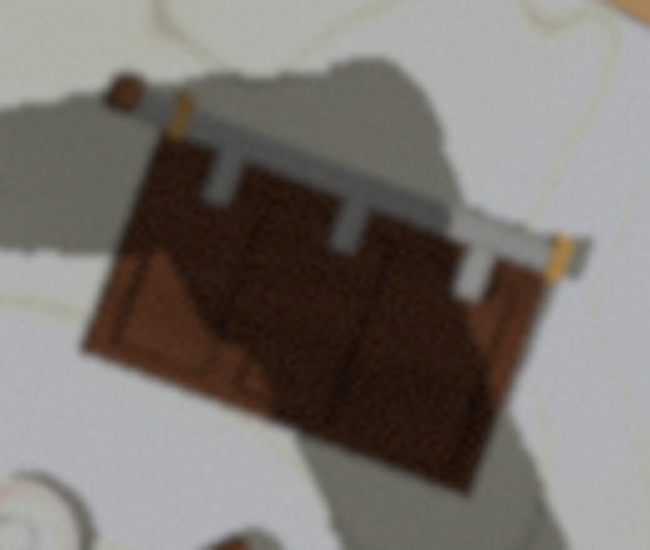

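Both blanks are fully seated, with tops at 26 mm. The crop shows the knob at (127,92) at the comb's upper-left end and all bays empty. I'll move above the knob, gripping across the jig's y.

```bash
python3 - <<'E'
from h import *
plan((.625,-.105,.15),70.4)
E
```

```text
shift [-0.445 -3.371 -0.137] turn [-0.004 -0.01   3.73 ] q7 1.5
```

Call:
arm_command:
  rows:
    - [[-0.45, -3.37, -0.14, 0, 0, 3.73, 50], [-0.45, -3.37, -0.14, 0, 0, 3.73, 50], [-0.45, -3.37, -0.14, 0, 0, 3.73, 50], [-0.45, -3.37, -0.14, 0, 0, 3.73, 50], [-0.45, -3.37, -0.14, 0, 0, 3.73, 50], [-0.45, -3.37, -0.14, 0, 0, 3.73, 50], [-0.45, -3.37, -0.14, 0, 0, 3.73, 50]]

```text
t: 14.52
eef_pos: [0.6256, -0.1028, 0.3058]
eef_rot: [-0.53, -3.096, -0.001]
wrist_force: [0.0, -0.2, -0.0]
opening: 0.0502
grasp_force: 0.0
```

```bash
python3 - <<'E'
from h import *
st();im,d,p=snap('wrist','w14');P=wcloud(d,p);st()
print('knob',rect(P,(.637,-.1),.025,.058,.075),'jig top',rect(P,(.55,-.2),.16,.012,.022))
E
```

```text
t 14.53 gp [ 0.6256 -0.1027  0.1508] yang 70.56 tilt 0.06 F [ 0.  -0.2 -0. ] op 0.0502 g 0.0
t 14.57 gp [ 0.6256 -0.103   0.151 ] yang 70.54 tilt 0.04 F [-0.4  0.  -0. ] op 0.0501 g 0.0
knob (array([638.4, -98.9]), 16.2, 13.7, -19.7, 669) jig top (array([ 508.4, -193. ]), 215.4, 191.1, 75.3, 16590)
```

View pics/w14.png

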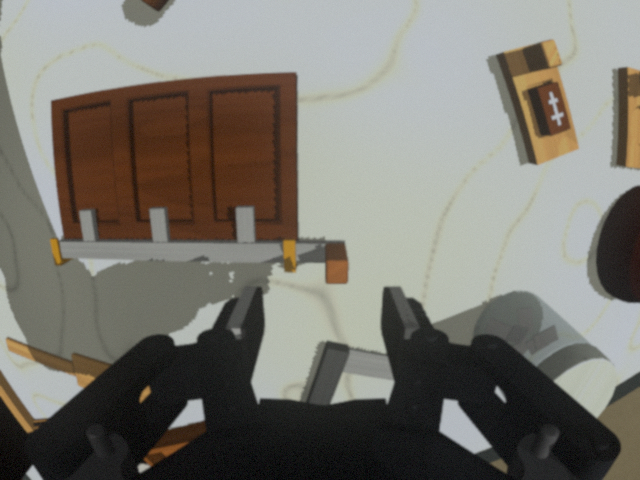

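The knob is at (337,262), the comb bar is along row 250, and the fingers straddle clear space. Next I'll work out the jig pose and the descent.

```bash
cat >> h.py <<'E'
def jigfit(P,c=(.556,-.2),a=-19.6):
    t=np.radians(a)
    for _ in range(3):
        X=(P[...,0]-c[0])*np.cos(t)+(P[...,1]-c[1])*np.sin(t);Y=-(P[...,0]-c[0])*np.sin(t)+(P[...,1]-c[1])*np.cos(t)
        m=(abs(X)<.075)&(abs(Y)<.112)&(P[...,2]>.013)&(P[...,2]<.022)&(X<.045)
        n,l,s,_c=cv2.connectedComponentsWithStats(m.astype(np.uint8));k=1+np.argmax(s[1:,4]);m=l==k
        x,y=X[m],Y[m];xs=np.linspace(-.09,.09,19)
        e=[(b,np.percentile(x[abs(y-b)<.004],2)) for b in xs if (abs(y-b)<.004).sum()>20]
        e=np.array(e);sl,ic=np.polyfit(e[:,0],e[:,1],1)
        ylo,yhi=np.percentile(y,[.3,99.7]);dx,dy=ic+.065,(ylo+yhi)/2
        c=(c[0]+dx*np.cos(t)-dy*np.sin(t),c[1]+dx*np.sin(t)+dy*np.cos(t));t-=sl
    print('jig',np.round(c,4),'yaw',np.degrees(t).round(2),'width',(yhi-ylo).round(4));return c,t
E
python3 - <<'E'
from h import *
im,d,p=load('w14');P=wcloud(d,p);c,t=jigfit(P)
im,d,p=load('top0');jigfit(cloud(d,p))
u=np.array([.6384-c[0],-.0989-c[1]]);print('knob in jig',u@[np.cos(t),np.sin(t)],u@[-np.sin(t),np.cos(t)])
plan((.6384,-.0989,.062),np.degrees(t)+90)
E
```

```text
jig [ 0.5407 -0.2021] yaw -19.61 width 0.2058
jig [ 0.5443 -0.2014] yaw -19.77 width 0.206
knob in jig 0.05738126253770133 0.13001872263555447
shift [-0.178  0.136  1.483] turn [ 0.005 -0.005  0.025] q7 1.5
```

Call:
arm_command:
  rows:
    - [[-0.18, 0.136, 0.5, 0, 0, 0, 50], [-0.18, 0.136, 1.0, 0, 0, 0, 50], [-0.18, 0.136, 1.45, 0, 0, 0, 50], [-0.18, 0.136, 1.48, 0, 0, 0, 50], [-0.18, 0.136, 1.48, 0, 0, 0, 50], [-0.18, 0.136, 1.48, 0, 0, 0, 0], [-0.18, 0.136, 1.48, 0, 0, 0, 0], [-0.18, 0.136, 1.48, 0, 0, 0, 0]]
  newtons: 60

```text
t: 15.58
eef_pos: [0.639, -0.1007, 0.2187]
eef_rot: [0.534, 3.094, 0.001]
wrist_force: [-0.7, 2.3, 5.9]
opening: 0.0127
grasp_force: 58.7
```

Call:
arm_command:
  rows:
    - [[0, 0, 0, 0, 0, 0, 0], [0, 0, 0, 0, 0, 0, 0]]

```text
t: 15.82
eef_pos: [0.639, -0.1007, 0.2187]
eef_rot: [0.534, 3.094, 0.001]
wrist_force: [-1.0, 1.4, 5.8]
opening: 0.0128
grasp_force: 58.7
```

```bash
python3 - <<'E'
from h import *
st()
E
```

```text
t 15.82 gp [ 0.6393 -0.1006  0.0637] yang 70.41 tilt 0.11 F [-1.   1.4  5.8] op 0.0128 g 58.7
```

Call:
arm_command:
  rows:
    - [[0, 0.1, 0, 0, 0, 0, 0], [0, 0.2, 0, 0, 0, 0, 0], [0, 0.3, 0, 0, 0, 0, 0], [0, 0.4, 0, 0, 0, 0, 0], [0, 0.48, 0, 0, 0, 0, 0], [0, 0.48, 0, 0, 0, 0, 0]]

```text
t: 16.58
eef_pos: [0.648, -0.0757, 0.2187]
eef_rot: [0.537, 3.094, -0.003]
wrist_force: [-4.2, -4.5, 7.5]
opening: 0.0126
grasp_force: 59.2
```

Call:
arm_command:
  rows:
    - [[0, 0.03, 0, 0, 0, 0, 0], [0, 0.05, 0, 0, 0, 0, 0], [0, 0.05, 0, 0, 0, 0, 0]]

```text
t: 16.95
eef_pos: [0.6487, -0.0736, 0.2187]
eef_rot: [0.538, 3.095, -0.004]
wrist_force: [-5.8, -6.4, 8.0]
opening: 0.0129
grasp_force: 59.3
```

```bash
python3 - <<'E'
from h import *
st()
E
```

```text
t 16.95 gp [ 0.6487 -0.074   0.0637] yang 70.26 tilt 0.15 F [-5.8 -6.4  8. ] op 0.0129 g 59.3
```

Call:
arm_command:
  rows:
    - [[0, 0.03, 0, 0, 0, 0, 0], [0, 0.06, 0, 0, 0, 0, 0], [0, 0.06, 0, 0, 0, 0, 0]]

```text
t: 17.32
eef_pos: [0.6499, -0.0702, 0.2187]
eef_rot: [0.539, 3.095, -0.004]
wrist_force: [-5.6, -7.2, 8.0]
opening: 0.0128
grasp_force: 59.3
```

Call:
arm_command:
  rows:
    - [[0, 0.03, 0, 0, 0, 0, 0], [0, 0.05, 0, 0, 0, 0, 0], [0, 0.05, 0, 0, 0, 0, 0]]

```text
t: 17.7
eef_pos: [0.6505, -0.0687, 0.2187]
eef_rot: [-0.54, -3.095, 0.006]
wrist_force: [-7.6, -10.1, 9.8]
opening: 0.0127
grasp_force: 59.5
```

Call:
arm_command:
  rows:
    - [[0, 0.04, 0, 0, 0, 0, 0], [0, 0.06, 0, 0, 0, 0, 0], [0, 0.06, 0, 0, 0, 0, 0]]

```text
t: 18.08
eef_pos: [0.6509, -0.068, 0.2186]
eef_rot: [-0.544, -3.093, 0.012]
wrist_force: [-12.0, -18.1, 11.2]
opening: 0.0128
grasp_force: 59.9
```

At the stop: the force rises to about 21 N with no motion. I'll ease back the commanded pose, release, rise and look.

Call:
arm_command:
  rows:
    - [[0, -0.07, 0, 0, 0, 0, 0], [0, -0.07, 0, 0, 0, 0, 20], [0, -0.07, 0, 0, 0, 0, 45], [0, -0.07, 0, 0, 0, 0, 50], [0, -0.07, 0, 0, 0, 0, 50], [0, -0.07, -0.6, 0, 0, 0, 50], [0, -0.07, -1.2, 0, 0, 0, 50], [0, -0.07, -1.6, 0, 0, 0, 50]]

```text
t: 19.08
eef_pos: [0.6514, -0.0652, 0.3152]
eef_rot: [0.534, 3.094, 0.001]
wrist_force: [1.4, -0.1, 0.3]
opening: 0.0499
grasp_force: 0.0
```

```bash
python3 - <<'E'
from h import *
st();im,d,p=snap('wrist','w15');P=wcloud(d,p);st()
r=rect(P,(.65,-.07),.03,.058,.075);print('knob',r);c,t=jigfit(P,(.541,-.202))
u=r[0]/1e3-np.array(c);print('knob in jig',u@[np.cos(t),np.sin(t)],u@[-np.sin(t),np.cos(t)])
im,d,p=snap('top','top4');P=cloud(d,p);c,t=jigfit(P,(.541,-.202))
for n,c,r,lo,hi in [('csq',(.585,.34),.06,.007,.018),('cob',(.585,.096),.06,.007,.018),('crd',(.623,.211),.06,.007,.018)]: print(n,*rect(P,c,r,lo,hi))
plan((.5495,.094,.12),92.8)
E
```

```text
t 19.07 gp [ 0.6517 -0.0652  0.1602] yang 70.4 tilt 0.09 F [ 1.4 -0.1  0.3] op 0.0499 g 0.0
t 19.12 gp [ 0.6529 -0.0654  0.1632] yang 70.4 tilt 0.3 F [2.2 0.7 2.7] op 0.0498 g 0.0
knob (array([648.9, -69.7]), 16.1, 13.7, -19.6, 626)
jig [ 0.541  -0.2019] yaw -19.61 width 0.206
knob in jig 0.05727999963996793 0.1607816408948628
jig [ 0.528  -0.2469] yaw -19.41 width 0.1091
csq [583.3 342.2] 99.8 49.2 -0.7 487
cob [587.1  96.2] 92.4 45.8 2.9 489
crd [625.4 212.3] 91.6 47.2 -17.5 502
shift [2.504 1.928 0.683] turn [ 0.008  0.045 -3.733] q7 1.44
```

The comb is at its stop (knob at y = 160.8 mm in the jig). Now carrier_oblong, by its tab.

Call:
arm_command:
  rows:
    - [[2.5, 1.93, 0.68, 0, 0, -3.73, 45], [2.5, 1.93, 0.68, 0, 0, -3.73, 45], [2.5, 1.93, 0.68, 0, 0, -3.73, 45], [2.5, 1.93, 0.68, 0, 0, -3.73, 45], [2.5, 1.93, 0.68, 0, 0, -3.73, 45], [2.5, 1.93, 0.68, 0, 0, -3.73, 45], [2.5, 1.93, 0.68, 0, 0, -3.73, 45]]

```text
t: 20.05
eef_pos: [0.5494, 0.0928, 0.2726]
eef_rot: [-0.072, 3.14, -0.001]
wrist_force: [0.5, 0.1, -0.9]
opening: 0.0452
grasp_force: 0.0
```

```bash
python3 - <<'E'
from h import *
st();im,d,p=snap('wrist','w16');P=wcloud(d,p);st()
r=rect(P,(.549,.094),.025,.038,.05);print(r,rect(P,(.584,.0955),.06,.009,.0168),rect(P,(.59,.096),.026,.02,.032))
plan((r[0][0]/1e3,r[0][1]/1e3,.036),92.8)
E
```

```text
t 20.05 gp [0.5494 0.0927 0.1176] yang 92.63 tilt 0.04 F [ 0.5  0.1 -0.9] op 0.0452 g 0.0
t 20.1 gp [0.5493 0.0929 0.1176] yang 92.66 tilt 0.03 F [0.4 0.5 0.6] op 0.0451 g 0.0
(array([548.8,  93.8]), 19.8, 13.4, 3.4, 814) (array([584.5,  95.4]), 93.9, 46.8, 2.4, 5435) (array([589.6,  95.1]), 38.4, 22.4, 2.2, 1806)
shift [0.008 0.014 1.36 ] turn [-0.004  0.003 -0.024] q7 1.47
```

Call:
arm_command:
  rows:
    - [[0.01, 0.014, 0.5, 0, 0, 0, 45], [0.01, 0.014, 1.0, 0, 0, 0, 45], [0.01, 0.014, 1.3, 0, 0, 0, 45], [0.01, 0.014, 1.35, 0, 0, 0, 45], [0.01, 0.014, 1.35, 0, 0, 0, 45], [0.01, 0.014, 1.35, 0, 0, 0, 0], [0.01, 0.014, 1.35, 0, 0, 0, 0], [0.01, 0.014, 1.35, 0, 0, 0, 0]]
  newtons: 90

```text
t: 21.1
eef_pos: [0.5485, 0.0949, 0.1926]
eef_rot: [-0.076, 3.139, 0.001]
wrist_force: [-2.0, -0.4, 5.8]
opening: 0.0124
grasp_force: 88.4
```

Call:
arm_command:
  rows:
    - [[0, 0, 0, 0, 0, 0, 0], [0, 0, 0, 0, 0, 0, 0], [0, 0, -0.1, 0, 0, 0, 0], [0, 0, -0.25, 0, 0, 0, 0], [0, 0, -0.45, 0, 0, 0, 0], [0, 0, -0.65, 0, 0, 0, 0], [0, 0, -0.65, 0, 0, 0, 0]]

```text
t: 21.98
eef_pos: [0.5486, 0.095, 0.232]
eef_rot: [-0.076, 3.138, 0.001]
wrist_force: [-0.0, -0.9, -2.3]
opening: 0.0125
grasp_force: 87.8
```

```bash
python3 - <<'E'
from h import *
st();im,d,p=snap('wrist','w17');P=wcloud(d,p);s=monitor.observe()
M=R.from_rotvec(s['eef_rot']).as_matrix();L=(P-s['eef_pos'])@M
# plate plane in tool frame
m=(abs(L[...,0]+.035)<.06)&(abs(L[...,1])<.028)&(L[...,2]>.165)&(L[...,2]<.19)
q=L[m];print('tool xy rect',cv2.minAreaRect((q[:,:2]*1e3).astype(np.float32)))
for x0 in (.0,-.03,-.075): k=m&(abs(L[...,0]-x0)<.006);print(x0,k.sum(),np.median(L[...,2][k]) if k.any() else None)
E
```

```text
t 21.98 gp [0.5489 0.0952 0.077 ] yang 92.77 tilt 0.14 F [-0.  -0.9 -2.3] op 0.0125 g 87.8
tool xy rect ((-25.6541748046875, -0.9266872406005859), (74.65628814697266, 46.265228271484375), 0.8364869952201843)
0.0 440 0.17804522134927658
-0.03 672 0.1660055543986188
-0.075 0 None
```

View pics/w17.png

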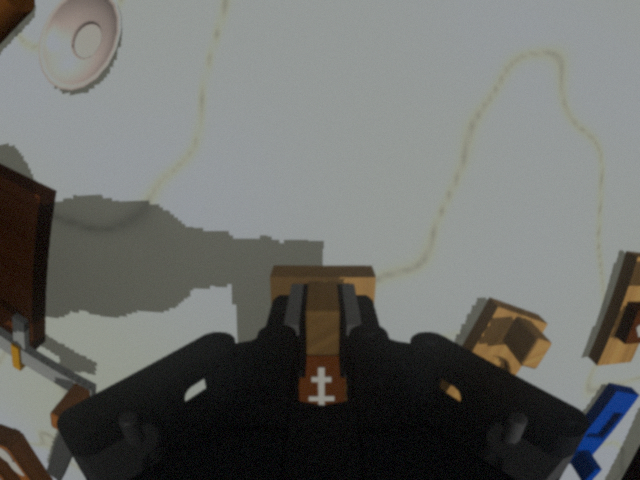

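The carrier is lifted level with the oblong blank riding in it at (322,385). Before placing it, I'll refine the bay edges from the images I already have.

```bash
python3 - <<'E'
from h import *
for f in('w14','w15'):
    im,d,p=load(f);P=wcloud(d,p);c=(.5394,-.2013);t=np.radians(-19.6)
    X=((P[...,0]-c[0])*np.cos(t)+(P[...,1]-c[1])*np.sin(t))*1e3;Y=(-(P[...,0]-c[0])*np.sin(t)+(P[...,1]-c[1])*np.cos(t))*1e3
    top=(P[...,2]>.0145)&(P[...,2]<.022)
    for y0 in(-49,49):pass
    s=top&(abs(X+20)<10)
    out=[]
    for lo,hi in((-103,-90.5),(-41.5,-24.5),(24.5,41.5),(90.5,103)):
        q=Y[s&(Y>lo-6)&(Y<hi+6)];out.append(np.percentile(q,[2,98]).round(1) if len(q)>10 else None)
    print(f,'fences y exp -103,-90.5|-41.5,-24.5|24.5,41.5|90.5,103',out)
    for yc in(-66,0,66):
        q=X[top&(abs(Y-yc)<15)&(X<-30)&(X>-75)];print(' rim x exp -65..-47.5',yc,np.percentile(q,[2,98]).round(1) if len(q)>10 else None)
E
```

```text
w14 fences y exp -103,-90.5|-41.5,-24.5|24.5,41.5|90.5,103 [array([-103. ,  -90.2]), array([-41. , -24.6]), array([24.7, 41.2]), array([ 90.4, 102.9])]
 rim x exp -65..-47.5 -66 [-64.3 -53.8]
 rim x exp -65..-47.5 0 [-63.8 -54. ]
 rim x exp -65..-47.5 66 [-64.1 -53.9]
w15 fences y exp -103,-90.5|-41.5,-24.5|24.5,41.5|90.5,103 [array([-103.2,  -90.1]), array([-40.6, -24.4]), array([25. , 41.4]), array([ 90.4, 102.8])]
 rim x exp -65..-47.5 -66 [-64.3 -53.8]
 rim x exp -65..-47.5 0 [-63.7 -53.9]
 rim x exp -65..-47.5 66 [-63.8 -54. ]
```

```bash
python3 - <<'E'
from h import *
for f in('w14','w15'):
    im,d,p=load(f);P=wcloud(d,p);c=(.5394,-.2013);t=np.radians(-19.6)
    X=((P[...,0]-c[0])*np.cos(t)+(P[...,1]-c[1])*np.sin(t))*1e3;Y=(-(P[...,0]-c[0])*np.sin(t)+(P[...,1]-c[1])*np.cos(t))*1e3
    for yc in(-66,0,66):
        fl=(abs(P[...,2]-.0075)<.0025)&(abs(X)<70)
        q=X[fl&(abs(Y-yc)<(22 if f=='w15' else 30))];print(f,yc,'floor x',np.percentile(q,[.5,2,98,99.5]).round(1))
        s=(abs(Y-yc-(12 if f=='w14' else 0))<4)
        print('  z profile',[(x,round(float(np.median(P[...,2][s&(abs(X-x)<1.5)])*1e3),1)) for x in range(28,66,3) if (s&(abs(X-x)<1.5)).sum()>3])
E
```

```text
w14 -66 floor x [-53.4 -52.   38.7  40.8]
  z profile [(28, 8.1), (31, 8.2), (34, 8.1), (37, 8.2), (40, 8.4), (43, 17.1), (46, 18.1), (49, 17.6), (52, 26.2), (55, 32.4), (58, 33.0), (61, 32.6), (64, 32.8)]
w14 0 floor x [-53.7 -52.3  38.6  40.8]
  z profile [(28, 8.1), (31, 8.0), (34, 8.0), (37, 8.1), (40, 8.8), (43, 17.3), (46, 17.9), (49, 17.7), (52, 25.3), (55, 32.4), (58, 32.7), (61, 32.8), (64, 33.0)]
w14 66 floor x [-53.7 -52.4  39.   41. ]
  z profile [(28, 8.0), (31, 7.9), (34, 7.8), (37, 189.5), (40, 185.6), (43, 190.9), (46, 191.1), (49, 190.7), (52, 189.4), (55, 190.0), (58, 191.1), (61, 33.5), (64, 32.9)]
w15 -66 floor x [-53.6 -52.3  39.3  40.9]
  z profile [(28, 7.9), (31, 8.0), (34, 7.9), (37, 7.5), (40, 8.2), (43, 16.6), (46, 18.0), (49, 17.7), (52, 18.6), (55, 32.8), (58, 32.5), (61, 33.3), (64, 32.7)]
w15 0 floor x [-53.7 -52.4  39.6  41. ]
  z profile [(28, 7.9), (31, 7.5), (34, 7.7), (37, 7.8), (40, 8.5), (43, 17.3), (46, 17.8), (49, 17.3), (52, 18.3), (55, 32.7), (58, 32.9), (61, 32.6), (64, 32.7)]
w15 66 floor x [-53.8 -52.4  39.6  41.1]
  z profile [(28, 8.1), (31, 8.1), (34, 8.0), (37, 8.0), (40, 8.6), (43, 17.5), (46, 17.9), (49, 17.6), (52, 25.0), (55, 32.8), (58, 32.9), (61, 32.8), (64, 32.9)]
```

```bash
cat >> h.py <<'E'
def bay(k,dx=-.0348,c=(.5394,-.2013),a=-19.6):
    t=np.radians(a);X=-.0064+dx;Y={1:-.0655,2:.0002,3:.0658}[k]
    return c[0]+X*np.cos(t)-Y*np.sin(t),c[1]+X*np.sin(t)+Y*np.cos(t)
def carried(P):
    s=monitor.observe();M=R.from_rotvec(s['eef_rot']).as_matrix();L=(P-s['eef_pos'])@M
    m=(L[...,0]>-.03)&(L[...,0]<.03)&(abs(L[...,1])<.03)&(L[...,2]>.172)&(L[...,2]<.184)
    q=L[m]*1e3;a=q[abs(q[:,1])>12]
    print('carried: near end x',np.percentile(q[:,0],99.5).round(1),'y',np.percentile(q[:,1],[.5,99.5]).round(1),'z near/far',np.median(q[q[:,0]>4,2]).round(1),np.median(q[q[:,0]<-5,2]).round(1))
E
python3 - <<'E'
from h import *
st();im,d,p=snap('wrist','w18');P=wcloud(d,p);carried(P);x,y=bay(2);print(x,y);plan((x,y,.077),70.4)
E
```

```text
t 22.02 gp [0.5484 0.0951 0.0762] yang 92.77 tilt 0.07 F [-0.3  0.5 -1.2] op 0.0124 g 87.8
carried: near end x 10.7 y [-23.4  22.5] z near/far 178.5 nan
0.5006543232591134 -0.18729098383573203
shift [ 1.016 -4.661 -0.024] turn [2.000e-03 1.000e-03 3.729e+00] q7 1.49
  return _methods._mean(a, axis=axis, dtype=dtype,
  ret = ret.dtype.type(ret / rcount)
```

Call:
arm_command:
  rows:
    - [[0.05, -0.2, -0.05, 0, 0, 0.2, 0], [0.12, -0.55, -0.1, 0, 0, 0.5, 0], [0.22, -1.0, -0.1, 0, 0, 0.9, 0], [0.33, -1.5, -0.1, 0, 0, 1.3, 0], [0.44, -2.0, -0.1, 0, 0, 1.7, 0], [0.55, -2.5, -0.1, 0, 0, 2.1, 0], [0.65, -2.9, -0.1, 0, 0, 2.4, 0], [0.7, -3.1, -0.1, 0, 0, 2.5, 0]]

```text
t: 23.08
eef_pos: [0.5147, -0.0948, 0.2365]
eef_rot: [-0.339, -3.123, 0.0]
wrist_force: [-0.4, 0.5, -1.2]
opening: 0.0119
grasp_force: 87.8
```

```bash
python3 - <<'E'
from h import *
st();x,y=bay(2,-.0353);plan((x,y,.077),70.4)
E
```

```text
t 23.07 gp [ 0.5147 -0.0948  0.0815] yang 77.61 tilt 0.01 F [-0.4  0.5 -1.2] op 0.0119 g 87.8
shift [-0.094 -1.555  0.076] turn [-0.002 -0.     1.201] q7 1.6
```

Call:
arm_command:
  rows:
    - [[-0.01, -0.2, 0.02, 0, 0, 0.2, 0], [-0.03, -0.5, 0.05, 0, 0, 0.4, 0], [-0.05, -0.8, 0.07, 0, 0, 0.6, 0], [-0.07, -1.1, 0.07, 0, 0, 0.9, 0], [-0.09, -1.4, 0.07, 0, 0, 1.2, 0], [-0.094, -1.55, 0.07, 0, 0, 1.2, 0], [-0.094, -1.55, 0.07, 0, 0, 1.2, 0], [-0.094, -1.55, 0.07, 0, 0, 1.2, 0]]

```text
t: 24.08
eef_pos: [0.5011, -0.1843, 0.2323]
eef_rot: [-0.529, -3.097, -0.001]
wrist_force: [-0.1, -0.5, -0.5]
opening: 0.0124
grasp_force: 87.8
```

```bash
python3 - <<'E'
from h import *
st();im,d,p=snap('wrist','w19');P=wcloud(d,p);carried(P);st();
c=(.5394,-.2013);t=np.radians(-19.6)
X=((P[...,0]-c[0])*np.cos(t)+(P[...,1]-c[1])*np.sin(t))*1e3;Y=(-(P[...,0]-c[0])*np.sin(t)+(P[...,1]-c[1])*np.cos(t))*1e3
m=(P[...,2]>.0145)&(P[...,2]<.022)
for yc in(-66,0,66):
    q=X[m&(abs(Y-yc)<15)&(X<-30)&(X>-75)];print('rim x',yc,np.percentile(q,[2,98]).round(1) if len(q)>10 else None)
q=Y[m&(abs(X+58)<3)];print(np.percentile(q,[1,99]))
x,y=bay(2,-.0353);plan((x,y,.056),70.4)
E
```

```text
t 24.07 gp [ 0.5011 -0.1843  0.0773] yang 70.62 tilt 0.02 F [-0.1 -0.5 -0.5] op 0.0124 g 87.8
carried: near end x 10.8 y [-23.6  22.3] z near/far 178.9 nan
t 24.12 gp [ 0.5011 -0.1842  0.0773] yang 70.63 tilt 0.02 F [ 0.5 -0.2 -1.1] op 0.0127 g 87.8
rim x -66 [-64.4 -54.4]
rim x 0 [-64.7 -54.2]
rim x 66 [-64.5 -54.5]
[-101.10093475  100.30068397]
shift [-0.001 -0.051  0.355] turn [ 0.003 -0.001  0.039] q7 1.68
  return _methods._mean(a, axis=axis, dtype=dtype,
  ret = ret.dtype.type(ret / rcount)
```

View pics/w19.png

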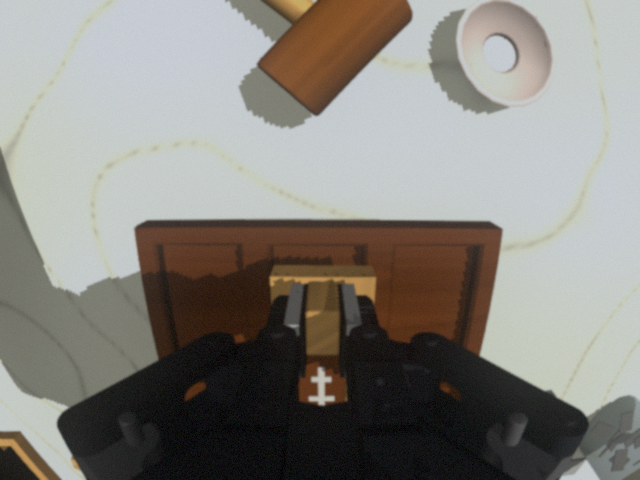

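The oblong carrier hovers over bay 2 with its near end at row 270 and the rim at row 240. I'll descend to just above the jig top.

Call:
arm_command:
  rows:
    - [[0.004, -0.043, 0.1, 0, 0, 0.04, 0], [0.004, -0.043, 0.2, 0, 0, 0.04, 0], [0.004, -0.043, 0.28, 0, 0, 0.04, 0], [0.004, -0.043, 0.28, 0, 0, 0.04, 0], [0.004, -0.043, 0.28, 0, 0, 0.04, 0]]

```text
t: 24.75
eef_pos: [0.4999, -0.1873, 0.2156]
eef_rot: [0.537, 3.095, -0.0]
wrist_force: [0.3, -0.1, -0.9]
opening: 0.0125
grasp_force: 87.9
```

```bash
python3 - <<'E'
from h import *
st();x,y=bay(2,-.0353);t=np.radians(70.4);x+=.0005*np.cos(t)-.0002*.94;y+=.0005*np.sin(t);print(x,y);plan((x,y,.048),70.4)
E
```

```text
t 24.75 gp [ 0.4999 -0.1873  0.0606] yang 70.33 tilt 0.0 F [ 0.3 -0.1 -0.9] op 0.0125 g 87.9
0.5001630203175949 -0.18665222932446326
shift [-0.     0.012  0.21 ] turn [-0.001  0.    -0.011] q7 1.7
```

Call:
arm_command:
  rows:
    - [[0, 0.012, 0.05, 0, 0, 0, 0], [0, 0.012, 0.1, 0, 0, 0, 0], [0, 0.012, 0.14, 0, 0, 0, 0], [0, 0.012, 0.18, 0, 0, 0, 0], [0, 0.012, 0.21, 0, 0, 0, 0], [0, 0.012, 0.21, 0, 0, 0, 0]]

```text
t: 25.5
eef_pos: [0.5, -0.1866, 0.2028]
eef_rot: [-0.537, -3.095, 0.0]
wrist_force: [-0.6, -0.5, -1.7]
opening: 0.0125
grasp_force: 87.9
```

```bash
python3 - <<'E'
from h import *
st()
E
```

```text
t 25.5 gp [ 0.5    -0.1867  0.0478] yang 70.33 tilt 0.02 F [-0.6 -0.5 -1.7] op 0.0125 g 87.9
```

Call:
arm_command:
  rows:
    - [[0, 0, 0.02, 0, 0, 0, 0], [0, 0, 0.035, 0, 0, 0, 0], [0, 0, 0.035, 0, 0, 0, 0]]

```text
t: 25.88
eef_pos: [0.5001, -0.1866, 0.2009]
eef_rot: [0.537, 3.095, -0.0]
wrist_force: [0.7, -0.5, -1.8]
opening: 0.0121
grasp_force: 87.9
```

Call:
arm_command:
  rows:
    - [[0, 0, 0.01, 0, 0, 0, 20], [0, 0, 0.01, 0, 0, 0, 32], [0, 0, 0.01, 0, 0, 0, 32], [0, 0, 0.01, 0, 0, 0, 32], [0, 0, -0.4, 0, 0, 0, 32], [0, 0, -0.9, 0, 0, 0, 32], [0, 0, -1.3, 0, 0, 0, 40], [0, 0, -1.3, 0, 0, 0, 40]]

```text
t: 26.88
eef_pos: [0.5007, -0.1869, 0.2806]
eef_rot: [0.536, 3.092, 0.001]
wrist_force: [-0.2, 0.5, -0.0]
opening: 0.0397
grasp_force: 0.0
```

```bash
cat >> h.py <<'E'
def seated(P,k):
    c=(.5394,-.2013);t=np.radians(-19.6);yc={1:-65.5,2:.2,3:65.8}[k]
    X=((P[...,0]-c[0])*np.cos(t)+(P[...,1]-c[1])*np.sin(t))*1e3+6.4;Y=(-(P[...,0]-c[0])*np.sin(t)+(P[...,1]-c[1])*np.cos(t))*1e3-yc;Z=P[...,2]*1e3
    for x,y in((-42,-18),(-42,18),(-15,-19),(-15,19),(35,-19),(35,19),(6,0),(-35,0)):
        m=(abs(X-x)<3)&(abs(Y-y)<3)&(Z<80);print((x,y),np.median(Z[m]).round(1) if m.sum()>5 else None,end=' ')
    m=(abs(Y)<30)&(abs(X)<52)&(Z>19.5)&(Z<24.5);print('plate y',np.percentile(Y[m],[.5,99.5]).round(1),'x',np.percentile(X[m],[.5,99.5]).round(1))
E
python3 - <<'E'
from h import *
st();im,d,p=snap('wrist','w20');P=wcloud(d,p);seated(P,2)
im,d,p=snap('top','top5');P=cloud(d,p);seated(P,2)
for n,c,r,lo,hi in [('csq',(.585,.34),.06,.007,.018),('crd',(.623,.211),.06,.007,.018)]: print(n,*rect(P,c,r,lo,hi))
m=(P[...,2]>.036)&(P[...,2]<.06)&(np.hypot(P[...,0]-.55,P[...,1]-.343)<.04);print('tab',P[m].mean(0),m.sum())
plan((.5485,.3436,.15),87)
E
```

```text
t 26.88 gp [ 0.5012 -0.187   0.1256] yang 70.33 tilt 0.2 F [-0.2  0.5 -0. ] op 0.0397 g 0.0
(-42, -18) 21.9 (-42, 18) 21.9 (-15, -19) 21.9 (-15, 19) 21.9 (35, -19) 21.8 (35, 19) 21.7 (6, 0) 34.0 (-35, 0) 52.0 plate y [-23.5  22.4] x [-46.2  46.3]
(-42, -18) None (-42, 18) 21.0 (-15, -19) None (-15, 19) None (35, -19) 22.1 (35, 19) None (6, 0) 34.6 (-35, 0) None plate y [-27.6  24.4] x [-51.2  50.9]
csq [586.6 341.8] 92.0 47.4 -3.3 497
crd [624.6 209.6] 91.8 51.1 -17.9 523
tab [0.55167282 0.34344837 0.0422479 ] 57
shift [ 2.211  8.592 -0.439] turn [ 2.000e-03 -0.000e+00 -2.777e+00] q7 1.64
```

The oblong carrier is seated flat: plate at 22 mm everywhere and blank top at 34. Now carrier_square.

Call:
arm_command:
  rows:
    - [[2.2, 8.59, -0.44, 0, 0, -2.78, 45], [2.2, 8.59, -0.44, 0, 0, -2.78, 45], [2.2, 8.59, -0.44, 0, 0, -2.78, 45], [2.2, 8.59, -0.44, 0, 0, -2.78, 45], [2.2, 8.59, -0.44, 0, 0, -2.78, 45], [2.2, 8.59, -0.44, 0, 0, -2.78, 45], [2.2, 8.59, -0.44, 0, 0, -2.78, 45], [2.2, 8.59, -0.44, 0, 0, -2.78, 45]]

```text
t: 27.98
eef_pos: [0.5459, 0.3125, 0.3023]
eef_rot: [-0.082, -3.139, 0.002]
wrist_force: [1.7, -0.9, 0.2]
opening: 0.0446
grasp_force: 0.0
```

```bash
python3 - <<'E'
from h import *
st();plan((.5485,.3436,.12),87)
E
```

```text
t 27.98 gp [0.5457 0.3123 0.1473] yang 87.01 tilt 0.11 F [ 1.7 -0.9  0.2] op 0.0446 g 0.0
shift [-0.016  0.52   0.454] turn [-0.01  -0.015  0.001] q7 1.02
```

Call:
arm_command:
  rows:
    - [[-0.02, 0.5, 0.45, 0, 0, 0, 45], [-0.02, 0.5, 0.45, 0, 0, 0, 45], [-0.02, 0.5, 0.45, 0, 0, 0, 45], [-0.02, 0.5, 0.45, 0, 0, 0, 45]]

```text
t: 28.48
eef_pos: [0.5497, 0.339, 0.2772]
eef_rot: [0.085, 3.14, -0.0]
wrist_force: [0.0, -0.3, -0.1]
opening: 0.045
grasp_force: 0.0
```

```bash
python3 - <<'E'
from h import *
st();im,d,p=snap('wrist','w21');P=wcloud(d,p);st()
r=rect(P,(.5485,.3436),.022,.038,.05);print(r,rect(P,(.5835,.3415),.06,.009,.0168),rect(P,(.589,.341),.026,.02,.032))
plan((r[0][0]/1e3,r[0][1]/1e3,.0375),86.9)
E
```

```text
t 28.48 gp [0.5498 0.339  0.1222] yang 86.88 tilt 0.04 F [ 0.  -0.3 -0.1] op 0.045 g 0.0
t 28.52 gp [0.5497 0.3392 0.1223] yang 86.9 tilt 0.05 F [ 1.1 -0.1  0.9] op 0.0452 g 0.0
(array([548.1, 343.5]), 20.2, 14.1, -3.2, 838) (array([583.7, 341.5]), 93.0, 46.7, -2.8, 5216) (array([588.6, 340.6]), 29.7, 29.1, -3.7, 1837)
shift [0.03  0.071 1.414] turn [ 0.003  0.008 -0.001] q7 0.99
```

Call:
arm_command:
  rows:
    - [[0.03, 0.07, 0.5, 0, 0, 0, 45], [0.03, 0.07, 1.0, 0, 0, 0, 45], [0.03, 0.07, 1.35, 0, 0, 0, 45], [0.03, 0.07, 1.4, 0, 0, 0, 45], [0.03, 0.07, 1.41, 0, 0, 0, 45], [0.03, 0.07, 1.41, 0, 0, 0, 0], [0.03, 0.07, 1.41, 0, 0, 0, 0], [0.03, 0.07, 1.41, 0, 0, 0, 0]]
  newtons: 90

```text
t: 29.52
eef_pos: [0.5479, 0.345, 0.1933]
eef_rot: [0.082, 3.139, 0.002]
wrist_force: [-0.6, -0.6, 6.0]
opening: 0.0122
grasp_force: 88.9
```

Call:
arm_command:
  rows:
    - [[0, 0, 0, 0, 0, 0, 0], [0, 0, 0, 0, 0, 0, 0], [0, 0, -0.1, 0, 0, 0, 0], [0, 0, -0.25, 0, 0, 0, 0], [0, 0, -0.45, 0, 0, 0, 0], [0, 0, -0.7, 0, 0, 0, 0], [0, 0, -0.75, 0, 0, 0, 0], [0, 0, -0.75, 0, 0, 0, 0]]

```text
t: 30.52
eef_pos: [0.5475, 0.3449, 0.2374]
eef_rot: [0.082, 3.14, 0.001]
wrist_force: [-0.1, -0.6, -1.2]
opening: 0.0123
grasp_force: 87.9
```

```bash
python3 - <<'E'
from h import *
st();im,d,p=snap('wrist','w22');P=wcloud(d,p);carried(P);st()
x,y=bay(3,-.0355);print(x,y);plan((x,y,.082),70.4)
E
```

```text
t 30.52 gp [0.5475 0.3449 0.0824] yang 87.01 tilt 0.03 F [-0.1 -0.6 -1.2] op 0.0123 g 87.9
carried: near end x 10.6 y [-23.4  22.4] z near/far 179.1 172.7
t 30.57 gp [0.5473 0.3448 0.0819] yang 87.01 tilt 0.02 F [-1.3  0.2 -1.5] op 0.0123 g 87.9
0.522000506017779 -0.1252571988340602
shift [ 1.300e-02 -7.845e+00 -1.000e-03] turn [-2.000e-03 -2.000e-03  2.769e+00] q7 1.0
```

Carrier_square is lifted level. The straight path would pass over carrier_round's tab, so I'll route it nearer the robot and a bit higher.

Call:
arm_command:
  rows:
    - [[0.2, -0.1, -0.08, 0, 0, 0, 0], [0.5, -0.3, -0.17, 0, 0, 0, 0], [0.8, -0.6, -0.25, 0, 0, 0.1, 0], [0.9, -1.0, -0.25, 0, 0, 0.3, 0], [0.92, -1.4, -0.25, 0, 0, 0.5, 0], [0.92, -1.8, -0.25, 0, 0, 0.7, 0], [0.91, -2.2, -0.25, 0, 0, 0.9, 0], [0.9, -2.5, -0.25, 0, 0, 1.0, 0]]

```text
t: 31.58
eef_pos: [0.4859, 0.1959, 0.252]
eef_rot: [0.25, 3.132, -0.0]
wrist_force: [0.5, 0.2, -0.1]
opening: 0.0124
grasp_force: 88.0
```

```bash
python3 - <<'E'
from h import *
st();x,y=bay(3,-.0355);plan((x,y,.085),70.4)
E
```

```text
t 31.57 gp [0.4859 0.1959 0.097 ] yang 80.89 tilt 0.01 F [ 0.5  0.2 -0.1] op 0.0124 g 88.0
shift [-1.442 -5.19   0.202] turn [-2.000e-03  1.000e-03  1.748e+00] q7 1.03
```

Call:
arm_command:
  rows:
    - [[0, -0.4, 0, 0, 0, 0.1, 0], [0, -0.9, 0, 0, 0, 0.3, 0], [-0.1, -1.4, 0.05, 0, 0, 0.5, 0], [-0.3, -1.9, 0.1, 0, 0, 0.7, 0], [-0.5, -2.4, 0.15, 0, 0, 0.9, 0], [-0.7, -2.9, 0.2, 0, 0, 1.1, 0], [-0.9, -3.3, 0.2, 0, 0, 1.3, 0], [-1.0, -3.6, 0.2, 0, 0, 1.4, 0]]

```text
t: 32.58
eef_pos: [0.5109, -0.0271, 0.2401]
eef_rot: [0.479, 3.105, -0.0]
wrist_force: [0.4, -0.1, -1.6]
opening: 0.0124
grasp_force: 88.0
```

```bash
python3 - <<'E'
from h import *
st();x,y=bay(3,-.0355);plan((x,y,.085),70.4)
E
```

```text
t 32.58 gp [ 0.5109 -0.0272  0.0851] yang 72.47 tilt 0.01 F [ 0.4 -0.1 -1.6] op 0.0124 g 88.0
shift [-0.669 -1.504  0.002] turn [-0.002  0.001  0.345] q7 1.36
```

Call:
arm_command:
  rows:
    - [[-0.1, -0.3, 0, 0, 0, 0.1, 0], [-0.2, -0.6, 0, 0, 0, 0.2, 0], [-0.35, -0.9, 0, 0, 0, 0.3, 0], [-0.5, -1.2, 0, 0, 0, 0.34, 0], [-0.62, -1.45, 0, 0, 0, 0.34, 0], [-0.67, -1.5, 0, 0, 0, 0.34, 0], [-0.67, -1.5, 0, 0, 0, 0.34, 0], [-0.67, -1.5, 0, 0, 0, 0.34, 0]]

```text
t: 33.58
eef_pos: [0.5227, -0.1221, 0.2399]
eef_rot: [-0.529, -3.097, -0.0]
wrist_force: [-0.0, 0.4, -0.9]
opening: 0.0121
grasp_force: 88.0
```

```bash
cat >> h.py <<'E'
def tgt(k,dx,dy,z):
    x,y=bay(k,dx);t=np.radians(70.4);x+=dy*np.cos(t);y+=dy*np.sin(t);plan((x,y,z),70.4)
E
python3 - <<'E'
from h import *
st();im,d,p=snap('wrist','w23');P=wcloud(d,p);carried(P)
tgt(3,-.0355,.0005,.060)
E
```

```text
t 33.58 gp [ 0.5227 -0.122   0.0849] yang 70.62 tilt 0.02 F [-0.   0.4 -0.9] op 0.0121 g 88.0
carried: near end x 10.6 y [-23.6  22.3] z near/far 179.5 173.1
shift [-0.007 -0.046  0.416] turn [ 0.002 -0.002  0.038] q7 1.54
```

Call:
arm_command:
  rows:
    - [[-0.007, -0.046, 0.1, 0, 0, 0.03, 0], [-0.007, -0.046, 0.2, 0, 0, 0.03, 0], [-0.007, -0.046, 0.3, 0, 0, 0.03, 0], [-0.007, -0.046, 0.4, 0, 0, 0.03, 0], [-0.007, -0.046, 0.4, 0, 0, 0.03, 0], [-0.007, -0.046, 0.4, 0, 0, 0.03, 0]]

```text
t: 34.38
eef_pos: [0.5222, -0.1256, 0.2161]
eef_rot: [0.535, 3.096, -0.0]
wrist_force: [0.5, -0.2, -1.0]
opening: 0.0125
grasp_force: 88.0
```

```bash
python3 - <<'E'
from h import *
st();tgt(3,-.0355,.0005,.048)
E
```

```text
t 34.38 gp [ 0.5222 -0.1256  0.0611] yang 70.39 tilt 0.01 F [ 0.5 -0.2 -1. ] op 0.0125 g 88.0
shift [0.005 0.012 0.218] turn [-0.001  0.001 -0.002] q7 1.57
```

Call:
arm_command:
  rows:
    - [[0.005, 0.012, 0.04, 0, 0, 0, 0], [0.005, 0.012, 0.08, 0, 0, 0, 0], [0.005, 0.012, 0.12, 0, 0, 0, 0], [0.005, 0.012, 0.16, 0, 0, 0, 0], [0.005, 0.012, 0.2, 0, 0, 0, 0], [0.005, 0.012, 0.235, 0, 0, 0, 0], [0.005, 0.012, 0.245, 0, 0, 0, 0], [0.005, 0.012, 0.245, 0, 0, 0, 0]]

```text
t: 35.38
eef_pos: [0.5221, -0.1248, 0.2014]
eef_rot: [0.535, 3.096, -0.0]
wrist_force: [-0.4, 0.2, -1.2]
opening: 0.0122
grasp_force: 88.3
```

```bash
python3 - <<'E'
from h import *
st()
E
```

```text
t 35.38 gp [ 0.5221 -0.1248  0.0464] yang 70.39 tilt 0.0 F [-0.4  0.2 -1.2] op 0.0122 g 88.3
```

It's in without contact, so I'll release and rise.

Call:
arm_command:
  rows:
    - [[0, 0, 0.01, 0, 0, 0, 20], [0, 0, 0.01, 0, 0, 0, 32], [0, 0, 0.01, 0, 0, 0, 32], [0, 0, 0.01, 0, 0, 0, 32], [0, 0, -0.4, 0, 0, 0, 32], [0, 0, -0.9, 0, 0, 0, 32], [0, 0, -1.5, 0, 0, 0, 40], [0, 0, -1.9, 0, 0, 0, 40]]

```text
t: 36.38
eef_pos: [0.5223, -0.1249, 0.317]
eef_rot: [0.535, 3.094, 0.0]
wrist_force: [0.7, 0.1, -1.1]
opening: 0.0398
grasp_force: 0.0
```

```bash
python3 - <<'E'
from h import *
st();im,d,p=snap('wrist','w24');P=wcloud(d,p);st();seated(P,3);seated(P,2)
plan((.6489,-.0697,.15),70.4)
E
```

```text
t 36.38 gp [ 0.5225 -0.1249  0.162 ] yang 70.38 tilt 0.09 F [ 0.7  0.1 -1.1] op 0.0398 g 0.0
t 36.42 gp [ 0.5238 -0.1253  0.1647] yang 70.36 tilt 0.28 F [ 1.8 -1.1  2.1] op 0.0398 g 0.0
(-42, -18) 21.9 (-42, 18) 22.1 (-15, -19) 21.7 (-15, 19) 21.8 (35, -19) 21.8 (35, 19) 21.8 (6, 0) 34.3 (-35, 0) 52.0 plate y [-23.5  22.6] x [-45.7  46.1]
(-42, -18) 21.8 (-42, 18) 21.8 (-15, -19) 22.2 (-15, 19) 21.9 (35, -19) 21.5 (35, 19) None (6, 0) 34.2 (-35, 0) 51.9 plate y [-23.6  22.9] x [-46.1  45.5]
shift [-1.664  1.577  0.255] turn [ 0.016  0.043 -0.006] q7 1.49
```

View pics/w24.png

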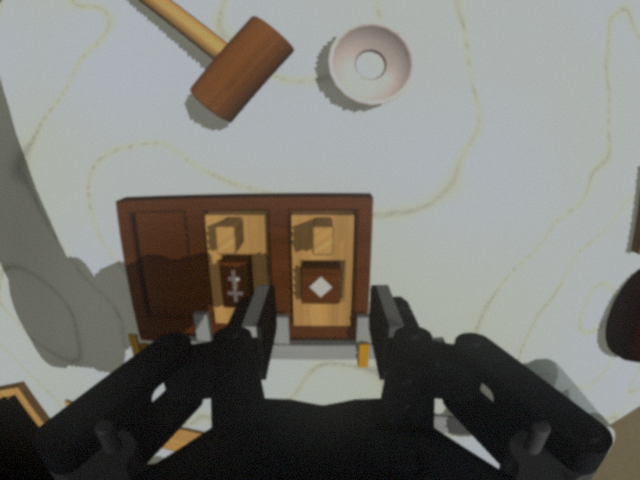

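Both carriers are seated flat with their tabs towards the robot, oblong at (235,270) and square at (322,275), and the teeth are over the fences. Now the comb.

Call:
arm_command:
  rows:
    - [[-1.65, 1.57, 0.25, 0, 0, 0, 45], [-1.65, 1.57, 0.25, 0, 0, 0, 45], [-1.65, 1.57, 0.25, 0, 0, 0, 45], [-1.65, 1.57, 0.25, 0, 0, 0, 45], [-1.65, 1.57, 0.25, 0, 0, 0, 45]]
  newtons: 50

```text
t: 37.05
eef_pos: [0.6459, -0.0708, 0.3007]
eef_rot: [-0.538, -3.095, 0.001]
wrist_force: [0.4, -0.2, 0.3]
opening: 0.0452
grasp_force: 0.0
```

```bash
python3 - <<'E'
from h import *
st();im,d,p=snap('wrist','w25');P=wcloud(d,p)
r=rect(P,(.649,-.07),.03,.058,.075);print('knob',r);plan((r[0][0]/1e3,r[0][1]/1e3,.0635),70.4)
E
```

```text
t 37.05 gp [ 0.6459 -0.0708  0.1457] yang 70.28 tilt 0.03 F [ 0.4 -0.2  0.3] op 0.0452 g 0.0
knob (array([649. , -69.7]), 16.2, 14.3, -19.9, 726)
shift [-0.042  0.034  1.373] turn [-0.     0.002 -0.021] q7 1.46
```

Call:
arm_command:
  rows:
    - [[-0.04, 0.034, 0.5, 0, 0, 0, 45], [-0.04, 0.034, 1.0, 0, 0, 0, 45], [-0.04, 0.034, 1.35, 0, 0, 0, 45], [-0.04, 0.034, 1.37, 0, 0, 0, 45], [-0.04, 0.034, 1.37, 0, 0, 0, 45], [-0.04, 0.034, 1.37, 0, 0, 0, 0], [-0.04, 0.034, 1.37, 0, 0, 0, 0], [-0.04, 0.034, 1.37, 0, 0, 0, 0]]

```text
t: 38.1
eef_pos: [0.6499, -0.0694, 0.2194]
eef_rot: [0.536, 3.094, -0.002]
wrist_force: [-3.1, -3.3, 6.1]
opening: 0.0131
grasp_force: 49.5
```

Call:
arm_command:
  rows:
    - [[0, 0, 0, 0, 0, 0, 0], [0, -0.08, 0, 0, 0, 0, 0], [0, -0.17, 0, 0, 0, 0, 0], [0, -0.26, 0, 0, 0, 0, 0], [0, -0.35, 0, 0, 0, 0, 0], [0, -0.44, 0, 0, 0, 0, 0], [0, -0.5, 0, 0, 0, 0, 0], [0, -0.5, 0, 0, 0, 0, 0]]

```text
t: 39.1
eef_pos: [0.6404, -0.0961, 0.2194]
eef_rot: [0.534, 3.094, 0.002]
wrist_force: [-0.9, 2.2, 4.9]
opening: 0.0129
grasp_force: 49.6
```

Call:
arm_command:
  rows:
    - [[0, -0.03, 0, 0, 0, 0, 0], [0, -0.05, 0, 0, 0, 0, 0], [0, -0.05, 0, 0, 0, 0, 0]]

```text
t: 39.48
eef_pos: [0.6395, -0.0984, 0.2194]
eef_rot: [0.533, 3.094, 0.003]
wrist_force: [-0.2, 2.6, 5.2]
opening: 0.013
grasp_force: 49.5
```

Call:
arm_command:
  rows:
    - [[0, -0.03, 0, 0, 0, 0, 0], [0, -0.05, 0, 0, 0, 0, 0], [0, -0.05, 0, 0, 0, 0, 0]]

```text
t: 39.85
eef_pos: [0.6386, -0.1009, 0.2193]
eef_rot: [0.533, 3.094, 0.003]
wrist_force: [0.9, 4.3, 5.4]
opening: 0.0126
grasp_force: 49.6
```

Call:
arm_command:
  rows:
    - [[0, -0.03, 0, 0, 0, 0, 0], [0, -0.06, 0, 0, 0, 0, 0], [0, -0.06, 0, 0, 0, 0, 0]]

```text
t: 40.22
eef_pos: [0.6383, -0.1016, 0.2194]
eef_rot: [0.529, 3.094, 0.008]
wrist_force: [3.5, 11.9, 3.7]
opening: 0.0125
grasp_force: 49.5
```

Home stop reached: the force jumps to about 12 N with no motion. I'll ease off slightly, release and rise.

Call:
arm_command:
  rows:
    - [[0, 0.03, 0, 0, 0, 0, 0], [0, 0.03, 0, 0, 0, 0, 20], [0, 0.03, 0, 0, 0, 0, 40], [0, 0.03, 0, 0, 0, 0, 45], [0, 0.03, -0.5, 0, 0, 0, 45], [0, 0.03, -1.1, 0, 0, 0, 45], [0, 0.03, -1.7, 0, 0, 0, 45], [0, 0.03, -2.0, 0, 0, 0, 45]]

```text
t: 41.22
eef_pos: [0.6374, -0.1043, 0.3401]
eef_rot: [0.535, 3.093, 0.0]
wrist_force: [0.1, -0.2, -0.5]
opening: 0.0448
grasp_force: 0.0
```

Call:
arm_command:
  rows:
    - [[0, 0, 0, 0, 0, 0, 45], [1.0, 0.5, -0.5, 0, 0, 0, 45], [1.8, 0.5, -0.5, 0, 0, 0, 45], [1.8, 0.5, -0.5, 0, 0, 0, 45], [1.8, 0.5, -0.5, 0, 0, 0, 45]]

```text
t: 41.85
eef_pos: [0.5455, -0.0391, 0.3673]
eef_rot: [-0.534, -3.095, 0.0]
wrist_force: [-0.7, 0.7, 0.3]
opening: 0.0447
grasp_force: 0.0
```

```bash
python3 - <<'E'
from h import *
st();im,d,p=snap('wrist','w26');P=wcloud(d,p);seated(P,3);seated(P,2)
r=rect(P,(.638,-.1),.03,.058,.075);u=r[0]/1e3-np.array((.5394,-.2013));t=np.radians(-19.6);print('knob jig',r,u@[np.cos(t),np.sin(t)],u@[-np.sin(t),np.cos(t)])
E
```

```text
t 41.85 gp [ 0.5454 -0.0391  0.2123] yang 70.42 tilt 0.04 F [-0.7  0.7  0.3] op 0.0447 g 0.0
(-42, -18) 21.8 (-42, 18) 22.0 (-15, -19) 22.1 (-15, 19) 22.0 (35, -19) 21.7 (35, 19) 21.5 (6, 0) 34.6 (-35, 0) 51.5 plate y [-23.6  22.9] x [-45.6  46.3]
(-42, -18) 21.8 (-42, 18) 21.7 (-15, -19) 21.9 (-15, 19) 22.1 (35, -19) 22.0 (35, 19) 21.6 (6, 0) 33.9 (-35, 0) 51.7 plate y [-23.6  23.3] x [-45.9  45.5]
knob jig (array([ 637.6, -100.6]), 16.9, 13.4, -19.7, 343) 0.058730068789861915 0.12780652964515585
```

View pics/w26.png

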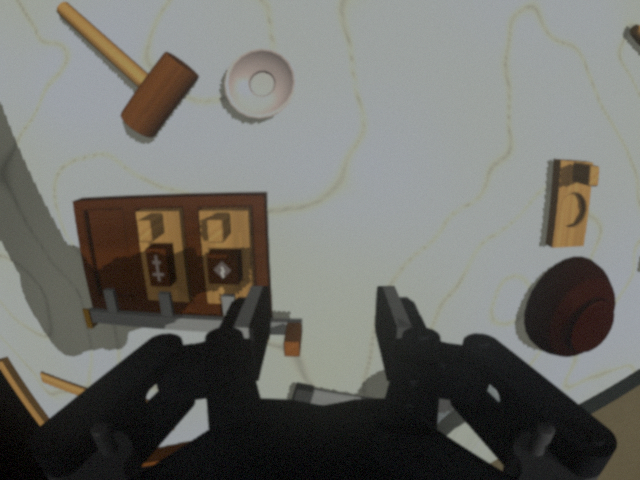

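The comb is home (knob at y = 127.8), its teeth are over the plates and both carriers are flat. One last check that no round blank lies anywhere, then I'll hand in.

```bash
python3 - <<'E'
from h import *
im,d,p=snap('top','top6');P=cloud(d,p);im0,d0,p0=load('top0');P0=cloud(d0,p0)
for Q in(P0,P):
    m=((Q[...,2]>.012)&(Q[...,2]<.03)).astype(np.uint8);n,l,s,c=cv2.connectedComponentsWithStats(m)
    for i in range(1,n):
        if 100<s[i,4]<220 and max(s[i,2:4])<22: print(s[i],Q[l==i].mean(0).round(3))
    print('-')
E
```

```text
[416  96  16  19 181] [ 0.906 -0.247  0.018]
[448 125  13  21 167] [ 0.832 -0.325  0.017]
[253 276  12  12 143] [0.459 0.157 0.019]
[307 280  15  17 142] [0.445 0.021 0.019]
-
[416  96  16  20 177] [ 0.906 -0.247  0.018]
[448 125  13  20 153] [ 0.83  -0.324  0.018]
-
```

```bash
python3 -c "
from h import *
print(workorder.close_job())"
```

```text
the job is handed in; nothing more can be done
None
```

The square and oblong blanks are mounted in their carriers and seated flat in bays 3 and 2, tabs towards the robot, with the comb pushed fully home over them. There was no round blank on the bench, so carrier_round stayed where it was. The job is handed in.

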